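# Set out the staining and oil-immersion kit in order of use

### The arm

A 6-joint arm with a two-finger parallel gripper is mounted at the origin on a cart in front of the work surface, level with it; the furniture and walls round the work are solid. World frame = base frame: x ahead of the robot, y to its left, z up, the work surface at z = 0. Lengths are in m, angles in rad, forces in N, time in s.
With the tool pointing down it reaches from about 0.35 to 0.85 m from the base axis. Payload 8.1 kg.
Tool frame: the origin (TCP) lies on the centre line of the jaws, within the pads' length; the fingertips stand 19 mm ahead of it and the grasp point (between the pads) is the TCP (robot.tips_ahead is the distance from the TCP to the fingertips, in m); y points along the fingers, z is the direction in which the jaws open and shut, and the axes are right-handed (so a half turn about y gives the same grasp; the last joint's range is limited). The gripper opens to 93 mm and grips with 3 to 60 N. Pads are 15 mm wide; open, the fingers measure 128 mm over their backs; the gripper's body (75 mm by 188 mm) begins 65 mm behind the grasp point.
Start: joints at [-1.291, 0.13, 1.488, -0, 1.523, -0.085], TCP at [0.214, -0.561, 0.238] pointing down, gripper open.
Joint ranges: [-2.96, 2.96], [-0.89, 2.26], [0.02, 2.5], [-1.34, 4.48], [0, 2.73], [-2.66, 2.66]. Speed limits (rad/s): [2.39, 2.39, 2.79, 3.14, 3.14, 3.14].

### API

Orientations are given as a rotation vector (axis times angle).
In Python, from plant import robot, imaging, models gives the robot as it stands.
- The arm moves only by the tool carry_out, never from a script. Its argument "motion" is one flat list of numbers, 7 for each row, row after row: the shift along the tool's x, y, z in m, then the turn, a rotation vector about the tool's x, y, z in degrees, then the opening, from -1 (shut) to 1 (fully open). A call has exactly 5 rows; each row shifts and turns the pose as measured when the row begins, along the tool's axes as they then stand; what a row does not reach is not made up. A row lasts 1/10 s, in which the tool goes at most 50 mm and 8.59 degrees, less where a joint would pass 70% of its speed; a pose out of reach is approached as far as the arm can. A call is refused whole if a number of a shift passes 0.05 or a number of a turn 8.59, either way. A call with a gripper value outside its range is refused whole. The fingers move at their own pace and stop on an object; "squeeze" is the grip in N (left out, the last holds). Time passes only in rows, so rows that do not move let the fingers close, or fill a call up. It gives the time, the measured TCP pose, the force and the opening at its end, in the units of the state.
- robot.read_state(): the state, without advancing time (a new reading comes with each control period).
- imaging.read_camera(name): name is "scene" or "side" or "wrist"; returns the picture (420x560x3 uint8, blue, green, red); there is no depth.
- imaging.camera_model(name): a dict with "K" (3x3 intrinsics, pixels), "position" and "orientation" of the camera in the world. Camera axes: x right, y down, z forward; pixel columns grow to the right and rows downward; lengths in m; the calibration is good to about 2 mm. A picture is of the moment at which its call begins: read the wrist's pose just before it. camera_model takes no time and is no camera call; for the wrist camera it gives the pose at the moment of the call.
- robot.close_job(): hands the job in, once; it reports no verdict.
Trained networks look in the newest picture that a camera, given by its name, has taken for a name from the list of things; names that differ only in an ending like _2 or _b are one class to them, and where a whole thing is asked for, a point or a joint stands for the part that bears it (a point fixed in the world has none). Each returns a list of dicts, best first, with "confidence" (0 to 1); they miss things now and then, are a little off and sometimes report something else, mostly with a low value. They report only what shows in the picture. A call takes as long as a camera call. They do not tell look-alikes from the thing itself.
- models.outline_of(camera, thing): "pixels" (420x560 bool, what is visible of it) and "pixel" ([column, row] in pixels, amid what is visible of it).
The state is a dict: "t": time; "q": joint angles; "dq": joint speeds; "joint_torque": joint torques, N m; "tool_pos": TCP position; "orientation": TCP orientation; "force": force on the tool from outside, world axes, zero at the start; "wrist_torque": the same for the moment, N m; "opening": finger opening in m.
Only numpy, scipy, OpenCV 4.12 (cv2) and the standard library are available. Lean on these libraries where they do the work, as an engineer would, in place of code of your own. Each camera call takes 0.05 s, during which the arm holds its last target.

### The job

Set out the kit in the white pocket block in its order of use, beginning at the end where the dark-blue slide box stands: in the back row put the amber dropper bottle in the end pocket nearest the slide box, the red-capped oil bottle in the end pocket at the other end, and the black-lidded canister, which was left in an end pocket, in the middle pocket between the two. Stand the blue vial from the near part of the worktop in the front-row pocket directly in front of the dropper bottle, and lay the pale-blue cover-slip box the right way up on the middle of the slide box's lid, square with it. Keep everything upright, set it down without dropping it, each thing right down in its pocket, and leave the purple vial in its pocket.

Things in the scene. Friction and masses are not known exactly. Their poses are not given: they have to be found in the camera images.
- block: White plastic pocket block, fixed, 130 (x) x 206 (y) x 18 mm; origin at centre of underside, z up; its -x side is the front, towards the robot. Square pockets, grey floors 6 mm above the underside (12 mm deep). Back row: three, 54 mm wide, at x = +28, y = +66, 0, -66 mm. Front row: three, 40 mm wide, at x = -36, y = +66, 0, -66 mm. A metal grip, 14 mm high, juts 11 mm from each end.
- slide_box: Dark-blue slide storage box with a white label, fixed, lid shut, 93 (x) x 104 (y) x 36 mm high with a flat lid; origin at the centre of its underside, z up. It stands beside the block, beyond either its +y or its -y end.
- dropper_bottle: Amber reagent bottle with a white label and a dark-red dropper bulb, 36 mm diameter, 98 mm high, 80 g; origin at the centre of its underside, z up. The round body to be gripped reaches up to 61 mm. Stands loose on the worktop.
- oil_bottle: Dark amber bottle with a red label and a bright-red screw cap, 34 mm diameter, 105 mm high, 70 g; origin at the centre of its underside, z up. The round body to be gripped reaches up to 78 mm. Stands loose on the worktop.
- canister: White canister of a spare objective with a black screw lid, 54 mm high, 90 g; 36 mm diameter up to 34 mm, the lid above that 39 mm; origin at the centre of its underside, z up. At the start it stands in the block's back-row pocket at the block's +y end.
- blue_vial: Small sample vial with blue contents and a white cap, 22 mm diameter, 54 mm high, 18 g; origin at the centre of its underside, z up. Grip the glass, which is solid up to 42 mm. Stands loose on the near part of the worktop (its twin far back on the right, by the orange rack, is not meant).
- coverslip_box: Pale-blue flat cover-slip box, shut, 32 (x) x 49 (y) x 14 mm high, 18 g (its lid is fixed); origin at the centre of its underside, z up. Lies loose on the worktop; grip it across its 32 mm width.
- purple_vial: Small sample vial with purple contents and a black cap, 22 mm diameter, 54 mm high; origin at the centre of its underside, z up. Stands in the block's middle front-row pocket and stays there.
Things that resemble listed ones, but are neither listed nor needed, are in the scene too. Leave any pink or turquoise look-alike of the canister alone.

How it is judged:
At the end, for the whole second after the job is handed in: Dropper (slide-box end), canister (middle), oil (other end), blue vial (front of dropper), purple vial (front middle): within 13 mm of pocket centre (oil 14), under 9 mm above block underside, lean < 7 deg; cover-slip box flat on the slide box, 15 mm off centre at most, square to 15 deg; all still (((y of slide_box in the frame of block above 0 m and x of dropper_bottle in the frame of block between 0.015 and 0.041 m and y of dropper_bottle in the frame of block between 0.053 and 0.079 m and z of each of dropper_bottle, oil_bottle, blue_vial in the frame of block below 0.009 m and angle between each of dropper_bottle, oil_bottle, blue_vial's own z axis and vertical below 0.12 rad and x of oil_bottle in the frame of block between 0.014 and 0.042 m and y of oil_bottle in the frame of block between -0.08 and -0.052 m and x of blue_vial in the frame of block between -0.049 and -0.023 m and y of blue_vial in the frame of block between 0.053 and 0.079 m) or (y of slide_box in the frame of block below 0 m and x of dropper_bottle in the frame of block between 0.015 and 0.041 m and y of dropper_bottle in the frame of block between -0.079 and -0.053 m and z of each of dropper_bottle, oil_bottle, blue_vial in the frame of block below 0.009 m and angle between each of dropper_bottle, oil_bottle, blue_vial's own z axis and vertical below 0.12 rad and x of oil_bottle in the frame of block between 0.014 and 0.042 m and y of oil_bottle in the frame of block between 0.052 and 0.08 m and x of blue_vial in the frame of block between -0.049 and -0.023 m and y of blue_vial in the frame of block between -0.079 and -0.053 m)) and x of canister in the frame of block between 0.015 and 0.041 m and y of canister in the frame of block between -0.013 and 0.013 m and z of each of canister, purple_vial in the frame of block below 0.009 m and angle between each of canister, purple_vial's own z axis and vertical below 0.12 rad and x of purple_vial in the frame of block between -0.049 and -0.023 m and y of purple_vial in the frame of block between -0.013 and 0.013 m and horizontal distance between coverslip_box and slide_box below 0.015 m and z of coverslip_box in the frame of slide_box between 0.033 and 0.041 m and angle between coverslip_box's own z axis and vertical below 0.1 rad and (angle between the y axis of coverslip_box and the y axis of slide_box, either way round below 0.26 rad or angle between the y axis of coverslip_box and the x axis of slide_box, either way round below 0.26 rad) and linear speed of each of dropper_bottle, oil_bottle, canister, blue_vial, coverslip_box, purple_vial below 0.02 m/s); the robot touches nothing.
It fails at once if a bottle, a vial or the canister is tipped over (leans more than 45 degrees) (angle between any of dropper_bottle, oil_bottle, blue_vial, canister, purple_vial's own z axis and vertical above 0.785 rad).
It fails at once if a bottle, the blue vial, the canister or the cover-slip box is dropped: it falls free, touched by nothing, with its underside more than 70 mm above the worktop ((contact force between dropper_bottle and anything else below 0.001 N and height (world z) of dropper_bottle above 0.07 m) or (contact force between oil_bottle and anything else below 0.001 N and height (world z) of oil_bottle above 0.07 m) or (contact force between blue_vial and anything else below 0.001 N and height (world z) of blue_vial above 0.07 m) or (contact force between canister and anything else below 0.001 N and height (world z) of canister above 0.07 m) or (contact force between coverslip_box and anything else below 0.001 N and height (world z) of coverslip_box above 0.07 m)).
It fails at once if the purple vial is taken from its pocket or moved by more than 25 mm (distance of purple_vial from where it was at the start of the episode above 0.025 m).
It also fails if it takes over 109 s, if anything falls off the work surface, if the arm or the gripper's body presses on something with over 40 N, if the wrist force passes 120 N, or if a joint passes its speed limit or range.

## Working session

There is one attempt and no reset: what is moved stays moved. The work goes in short steps, Python scripts to look and compute and a tool call to move; the robot and the scene stay as the last step left them, time stands still between calls to the robot, and variables do not carry over. Pictures are saved under pics/ and viewed, and the job is handed in when it is done.

Besides the shell and the picture viewer there is one more tool, called after "Call:" as name(argument=value, ...), one argument or row to a line, values as JSON. carry_out: Moves the arm, as the interface text tells. Its arguments: {"type":"object","properties":{"motion":{"type":"array","items":{"type":"number"}},"squeeze":{"type":"number"}},"required":["motion"]}

```bash
mkdir -p pics; ls; python3 - <<'E'
from plant import robot, imaging, models
import cv2
s=robot.read_state(); print({k:s[k] for k in s})
for n in ["scene","side","wrist"]:
    im=imaging.read_camera(n); cv2.imwrite(f"pics/{n}0.png",im)
    print(n,imaging.camera_model(n))
E
```

```text
pics
{'t': 0.0, 'q': array([-1.29142634e+00,  1.31169985e-01,  1.48926369e+00,  9.07818641e-06,
        1.52299548e+00, -8.54211095e-02]), 'dq': array([ 0.0006743 ,  0.00058314, -0.00042214,  0.00101075,  0.00053532,
        0.00080233]), 'joint_torque': array([ 6.62288357e-05, -5.59847617e+01, -4.91747940e+01,  7.69971055e-02,
        3.56530782e-02, -1.87201431e-04]), 'tool_pos': array([ 0.21391804, -0.56000358,  0.23659071]), 'orientation': array([-0.37321306,  2.0243749 , -2.02061387]), 'force': array([ 0.03884054, -0.04294411, -0.0499115 ]), 'wrist_torque': array([ 0.04145122,  0.03525271, -0.00983557]), 'opening': 0.0928910603769948}
scene {'K': array([[478.01928118,   0.        , 278.34827344],
       [  0.        , 478.01928118, 195.39840684],
       [  0.        ,   0.        ,   1.        ]]), 'position': array([-0.06889306, -0.65841634,  0.48395606]), 'orientation': array([-1.91977858,  0.76333041, -0.48603709])}
side {'K': array([[380.80838825,   0.        , 283.09637335],
       [  0.        , 380.80838825, 211.99027526],
       [  0.        ,   0.        ,   1.        ]]), 'position': array([0.26547001, 0.63984937, 0.56498069]), 'orientation': array([-0.58049468,  2.57881022, -1.27231679])}
wrist {'K': array([[351.34140453,   0.        , 275.99091213],
       [  0.        , 351.34140453, 207.94030675],
       [  0.        ,   0.        ,   1.        ]]), 'position': array([ 0.28215569, -0.53399722,  0.3863031 ]), 'orientation': array([ 2.39941291, -1.652706  , -0.22422004])}
```

View pics/scene0.png

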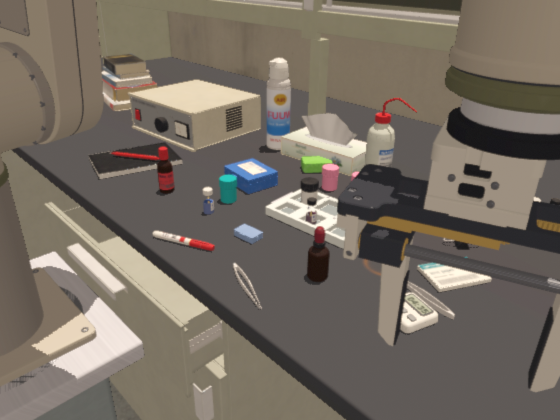

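View pics/side0.png

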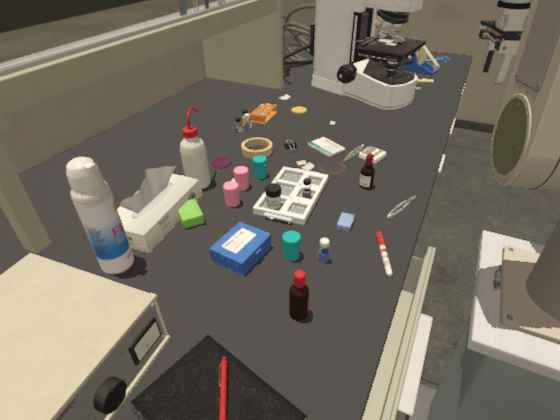

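View pics/wrist0.png

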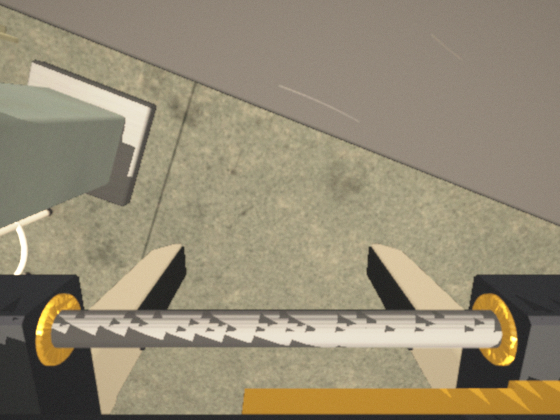

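```bash
cat > h.py <<'E'
import numpy as np, cv2
from scipy.spatial.transform import Rotation as R
from scipy.optimize import minimize, least_squares
def proj(cm,P):
    Rm=R.from_rotvec(cm['orientation']).as_matrix()
    pc=(np.asarray(P)-cm['position'])@Rm
    uv=pc@np.asarray(cm['K']).T
    return uv[:,:2]/uv[:,2:]
def onplane(cm,uv,z):
    Rm=R.from_rotvec(cm['orientation']).as_matrix()
    uv=np.atleast_2d(uv).astype(float)
    d=np.c_[uv,np.ones(len(uv))]@np.linalg.inv(cm['K']).T@Rm.T
    s=(z-cm['position'][2])/d[:,2]
    return cm['position']+d*s[:,None]
def cyl(profile,n=32):
    a=np.linspace(0,2*np.pi,n,endpoint=False)
    return [np.concatenate([np.c_[r*np.cos(a),r*np.sin(a),z+0*a] for z,r in seg]) for seg in zip(profile[:-1],profile[1:])]
def box(x,y,z,z0=0):
    return [np.array([[i*x/2,j*y/2,k] for i in(-1,1) for j in(-1,1) for k in(z0,z)])]
MOD=dict(
 dropper_bottle=cyl([(0,.018),(.061,.018),(.072,.009),(.098,.006)]),
 oil_bottle=cyl([(0,.017),(.078,.017),(.0781,.012),(.105,.011)]),
 canister=cyl([(0,.018),(.034,.018),(.0341,.0195),(.054,.0195)]),
 blue_vial=cyl([(0,.011),(.054,.011)]),purple_vial=cyl([(0,.011),(.054,.011)]),
 coverslip_box=box(.032,.049,.014),slide_box=box(.093,.104,.036),block=box(.130,.206,.018))
def sil(cm,parts,x,y,z,yaw,S=4):
    m=np.zeros((420*S,560*S),np.uint8)
    Rz=R.from_euler('z',yaw).as_matrix()
    for p in parts:
        uv=proj(cm,p@Rz.T+[x,y,z])
        h=cv2.convexHull(((uv+.5)*S-.5).astype(np.float32)).astype(np.int32)
        cv2.fillConvexPoly(m,h,1)
    return cv2.resize(m.astype(np.float32),(560,420),interpolation=cv2.INTER_AREA)
def fit(name,views,x,y,z,yaw=None,yaws=None):
    """views: list of (cm,mask). returns best"""
    parts=MOD[name]
    def cost(p):
        c=0
        for cm,m in views:
            s=sil(cm,parts,p[0],p[1],z,p[2] if len(p)>2 else 0)
            c+=np.abs(s-m).sum()/max(m.sum(),1)
        return c
    best=None
    for yw in ([None] if yaws is None else yaws):
        x0=[x,y]+([] if yw is None else [yw])
        sx=np.array([x0]+[np.array(x0)+d for d in np.diag([.01,.01,.15][:len(x0)])])
        r=minimize(cost,x0,method='Nelder-Mead',options=dict(initial_simplex=sx,xatol=2e-4,fatol=1e-4,maxiter=150))
        if best is None or r.fun<best.fun: best=r
    return best
E
python3 - <<'E'
from plant import robot, imaging, models
import cv2,numpy as np,pickle
from h import *
D={}
for cam in ["scene","side"]:
    im=imaging.read_camera(cam); cm=imaging.camera_model(cam); o=im.copy()
    for i,n in enumerate(MOD):
        for d in models.outline_of(cam,n):
            m=d['pixels']; 
            D.setdefault(n,[]).append((cam,d['confidence'],m,d['pixel']))
            p=onplane(cm,d['pixel'],.02)[0]
            print(cam,n,round(d['confidence'],2),np.round(d['pixel']),m.sum(),np.round(p[:2],3))
            c,_=cv2.findContours(m.astype(np.uint8),0,1); cv2.drawContours(o,c,-1,[(0,0,255),(0,255,0),(255,0,0),(0,255,255),(255,0,255),(255,255,0),(255,255,255),(0,128,255)][i],1)
    cv2.imwrite(f"pics/m_{cam}.png",o)
    D[cam]=(im,cm)
pickle.dump(D,open('d0.pkl','wb'))
E
```

```text
scene dropper_bottle 0.75 [316. 260.] 999 [ 0.456 -0.209]
scene oil_bottle 0.7 [167. 173.] 563 [0.467 0.281]
scene canister 0.95 [306. 186.] 374 [0.66  0.006]
scene canister 0.76 [229. 187.] 458 [0.528 0.122]
scene canister 0.6 [327. 176.] 384 [0.739 0.014]
scene blue_vial 0.47 [208. 201.] 256 [0.451 0.096]
scene purple_vial 0.47 [309. 213.] 197 [ 0.573 -0.085]
scene coverslip_box 0.76 [249. 232.] 386 [ 0.432 -0.061]
scene slide_box 0.56 [250. 173.] 1182 [0.616 0.151]
scene block 0.67 [312. 211.] 2130 [ 0.582 -0.083]
side dropper_bottle 0.81 [369. 175.] 366 [ 0.444 -0.248]
side oil_bottle 0.82 [301. 295.] 807 [0.443 0.211]
side canister 0.83 [289. 245.] 415 [0.52  0.098]
side canister 0.74 [242. 175.] 247 [ 0.754 -0.106]
side canister 0.66 [276. 198.] 380 [ 0.624 -0.047]
side canister 0.64 [235. 194.] 389 [ 0.725 -0.02 ]
side canister 0.63 [260. 164.] 282 [ 0.737 -0.175]
side blue_vial 0.68 [324. 251.] 232 [0.446 0.082]
side blue_vial 0.38 [305. 187.] 156 [ 0.576 -0.121]
side purple_vial 0.51 [294. 199.] 2244 [ 0.581 -0.062]
side purple_vial 0.46 [308. 189.] 153 [ 0.566 -0.115]
side coverslip_box 0.64 [347. 222.] 200 [ 0.433 -0.029]
side slide_box 0.55 [241. 248.] 2105 [0.607 0.149]
side block 0.84 [294. 200.] 2266 [ 0.579 -0.058]
```

```bash
python3 - <<'E'
import pickle
from h import *
D=pickle.load(open('d0.pkl','rb'))
cms={c:D[c][1] for c in('scene','side')}
def V(n,near,cams=('scene','side')):
    out=[]
    for cam,cf,m,px in D[n]:
        if cam not in cams: continue
        p=onplane(cms[cam],px,.02)[0]
        if np.hypot(*(p[:2]-near))<.045 and not any(o[0] is cms[cam] for o in out): out.append((cms[cam],m.astype(np.float32)))
    return out
J=dict(dropper_bottle=(.45,-.22),oil_bottle=(.455,.245),blue_vial=(.445,.088),coverslip_box=(.432,-.045),slide_box=(.61,.15),block=(.58,-.06),canister=(.64,-.02),purple_vial=(.565,-.1))
res={}
for n,p in J.items():
    v=V(n,p); z={'canister':.006,'purple_vial':.006}.get(n,0)
    ys=np.arange(0,np.pi,np.pi/6) if n in('coverslip_box',) else ([-.3,0,.3] if n in('block','slide_box') else None)
    fits=[v]+([[a] for a in v] if len(v)>1 else [])
    for vv in fits:
        if n=='block' and vv is not fits[0] and False: continue
        r=fit(n,vv,*p,z,yaws=ys); print(n,len(vv),'scene' if vv[0][0] is cms['scene'] else 'side',np.round(r.x,4),round(r.fun,3))
    res[n]=r.x
E
```

```text
dropper_bottle 2 scene [ 0.4432 -0.2251] 0.308
dropper_bottle 1 scene [ 0.4435 -0.2247] 0.101
dropper_bottle 1 side [ 0.4441 -0.2312] 0.195
oil_bottle 2 scene [0.4359 0.2353] 0.351
oil_bottle 1 scene [0.4377 0.2394] 0.192
oil_bottle 1 side [0.4356 0.2347] 0.145
blue_vial 2 scene [0.4456 0.0879] 0.356
blue_vial 1 scene [0.4465 0.0892] 0.16
blue_vial 1 side [0.4451 0.0876] 0.183
coverslip_box 2 scene [ 0.4415 -0.0464  3.296 ] 0.374
coverslip_box 1 scene [ 0.4413 -0.0467  3.2177] 0.068
coverslip_box 1 side [ 0.4412 -0.0491  3.321 ] 0.269
slide_box 2 scene [ 0.6151  0.1425 -0.1395] 0.342
slide_box 1 scene [ 0.6114  0.143  -0.3491] 0.215
slide_box 1 side [ 0.6128  0.142  -0.0999] 0.098
block 2 scene [ 0.6004 -0.0972  0.0734] 1.148
block 1 scene [ 0.5987 -0.0753  0.0943] 0.819
block 1 side [ 0.6006 -0.1006  0.0846] 0.249
canister 2 scene [ 0.6234 -0.0363] 0.422
canister 1 scene [ 0.6298 -0.0308] 0.329
canister 1 side [ 0.6233 -0.037 ] 0.072
purple_vial 2 scene [ 0.5691 -0.0934] 1.589
purple_vial 1 scene [ 0.5677 -0.0945] 0.591
purple_vial 1 side [ 0.5601 -0.0072] 0.898
```

View pics/m_scene.png

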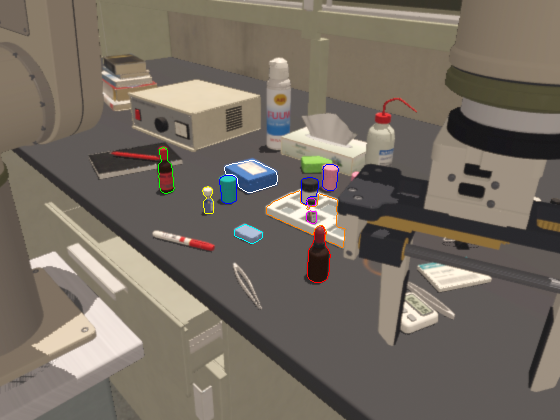

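View pics/m_side.png

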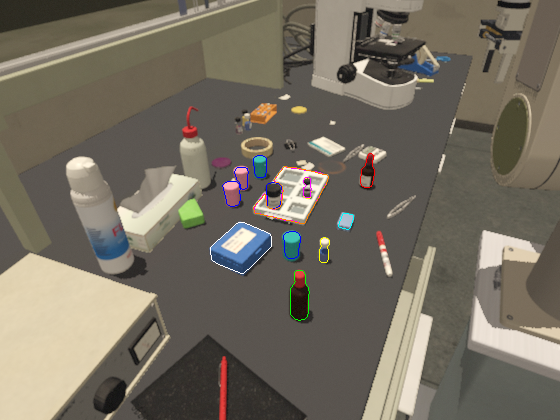

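```bash
cat >> h.py <<'E'
def tool(s): return R.from_rotvec(s['orientation']).as_matrix()
def delta(s,target,jaw_yaw):
    """shift in tool axes to go to target; turn about tool y (deg) so that jaw axis z is at jaw_yaw (mod pi), plus tilt error"""
    T=tool(s); d=T.T@(np.asarray(target)-s['tool_pos'])
    zd=np.array([np.cos(jaw_yaw),np.sin(jaw_yaw),0]); 
    if zd@T[:,2]<0: zd=-zd
    yd=np.array([0,0,-1.]); xd=np.cross(yd,zd)
    G=np.c_[xd,yd,zd]; rv=np.degrees(R.from_matrix(T.T@G).as_rotvec())
    return np.round(d*1000,1),np.round(rv,2)
E
python3 - <<'E'
from plant import robot, imaging
from h import *
s=robot.read_state(); T=tool(s); print(np.round(T,3))
cm=imaging.camera_model('wrist'); print('cam in tool',np.round(T.T@(cm['position']-s['tool_pos']),4)); print(np.round(T.T@R.from_rotvec(cm['orientation']).as_matrix(),3))
print(delta(s,[.55,-.07,.25],0),robot.tips_ahead)
E
```

```text
[[-0.934 -0.     0.357]
 [-0.357  0.    -0.934]
 [-0.    -1.    -0.   ]]
cam in tool [-0.073  -0.1495 -0.0003]
[[ 0.001  0.964  0.265]
 [-0.    -0.265  0.964]
 [ 1.    -0.001 -0.   ]]
(array([-488.8,  -12.4, -338.4]), array([  0. , -69.1,  -0. ])) 0.019
```

```bash
cat >> h.py <<'E'
def rows(s,target,jaw_yaw,n,op=1,step=None):
    """n rows straight to target, interpolating the yaw; nominal (perfect tracking)"""
    p=np.array(s['tool_pos']);T=tool(s)
    zd=np.array([np.cos(jaw_yaw),np.sin(jaw_yaw),0]); 
    if zd@T[:,2]<0: zd=-zd
    yd=np.array([0,0,-1.]); G=np.c_[np.cross(yd,zd),yd,zd]
    rv=R.from_matrix(T.T@G).as_rotvec()/n; dp=(np.asarray(target)-p)/n
    out=[]
    for i in range(n):
        d=T.T@dp; out.append(list(np.round(d,3))+list(np.round(np.degrees(rv),1))+[op]); T=T@R.from_rotvec(rv).as_matrix()
    for i in range(0,n,5):
        f=out[i:i+5]; f+= [[0]*6+[op]]*(5-len(f))
        print('[',', '.join('%g'%(v+0) for r in f for v in r),']')
E
python3 - <<'E'
from plant import robot
from h import *
rows(robot.read_state(),[.52,-.10,.32],0.08,15)
E
```

```text
[ -0.03, -0.005, -0.021, 0, -4.9, 0, 1, -0.032, -0.005, -0.019, 0, -4.9, 0, 1, -0.033, -0.005, -0.016, 0, -4.9, 0, 1, -0.034, -0.005, -0.013, 0, -4.9, 0, 1, -0.035, -0.005, -0.01, 0, -4.9, 0, 1 ]
[ -0.036, -0.005, -0.007, 0, -4.9, 0, 1, -0.037, -0.005, -0.004, 0, -4.9, 0, 1, -0.037, -0.005, -0.001, 0, -4.9, 0, 1, -0.037, -0.005, 0.002, 0, -4.9, 0, 1, -0.036, -0.005, 0.006, 0, -4.9, 0, 1 ]
[ -0.036, -0.005, 0.009, 0, -4.9, 0, 1, -0.035, -0.005, 0.012, 0, -4.9, 0, 1, -0.034, -0.005, 0.015, 0, -4.9, 0, 1, -0.032, -0.005, 0.018, 0, -4.9, 0, 1, -0.031, -0.005, 0.02, 0, -4.9, 0, 1 ]
```

Call:
carry_out(
  motion=[-0.03,-0.005,-0.021,0,-4.9,0,1,-0.032,-0.005,-0.019,0,-4.9,0,1,-0.033,-0.005,-0.016,0,-4.9,0,1,-0.034,-0.005,-0.013,0,-4.9,0,1,-0.035,-0.005,-0.01,0,-4.9,0,1],
)

```text
t: 1.55
tool_pos: [0.3148, -0.4054, 0.2615]
orientation: [-0.741, 1.752, -1.749]
force: [0.2, -0.2, -0.5]
opening: 0.0929
```

Call:
carry_out(
  motion=[-0.036,-0.005,-0.007,0,-4.9,0,1,-0.037,-0.005,-0.004,0,-4.9,0,1,-0.037,-0.005,-0.001,0,-4.9,0,1,-0.037,-0.005,0.002,0,-4.9,0,1,-0.036,-0.005,0.006,0,-4.9,0,1],
)

```text
t: 2.05
tool_pos: [0.4176, -0.2436, 0.2885]
orientation: [-1.037, 1.445, -1.446]
force: [-0.1, 0.1, 0.7]
opening: 0.0931
```

Call:
carry_out(
  motion=[-0.036,-0.005,0.009,0,-4.9,0,1,-0.035,-0.005,0.012,0,-4.9,0,1,-0.034,-0.005,0.015,0,-4.9,0,1,-0.032,-0.005,0.018,0,-4.9,0,1,-0.031,-0.005,0.02,0,-4.9,0,1],
)

```text
t: 2.55
tool_pos: [0.5195, -0.08, 0.3159]
orientation: [-1.262, 1.117, -1.124]
force: [0.8, -0.8, 0.2]
opening: 0.0931
```

View wrist.

```bash
python3 - <<'E'
from plant import robot, imaging, models
from h import *
import pickle
cm=imaging.camera_model('wrist'); im=imaging.read_camera('wrist'); cv2.imwrite('pics/w1.png',im)
s=robot.read_state(); print(np.round(s['tool_pos'],4), s['t'])
D={'cm':cm,'im':im,'s':s}
for n in ['block','canister','purple_vial','slide_box']:
    D[n]=[(d['confidence'],d['pixels'],d['pixel']) for d in models.outline_of('wrist',n)]
    print(n,[(round(a,2),b.sum(),np.round(c)) for a,b,c in D[n]])
pickle.dump(D,open('w1.pkl','wb'))
im=imaging.read_camera('scene'); cv2.imwrite('pics/s1.png',im)
E
```

```text
[ 0.5217 -0.0754  0.3166] 2.6
block [(0.57, np.int64(14904), array([333., 185.]))]
canister [(0.86, np.int64(1142), array([424., 241.])), (0.85, np.int64(1126), array([368., 148.])), (0.77, np.int64(1385), array([453., 131.])), (0.77, np.int64(905), array([285.,  10.])), (0.71, np.int64(1265), array([452., 191.]))]
purple_vial [(0.63, np.int64(371), array([308., 192.]))]
slide_box [(0.77, np.int64(2881), array([379.,  14.])), (0.34, np.int64(1089), array([204., 272.]))]
```

View pics/w1.png

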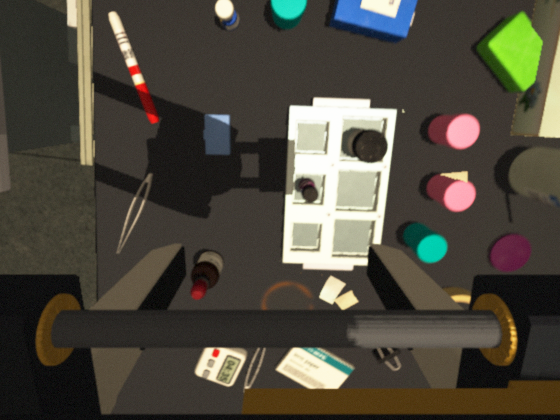

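View pics/s1.png

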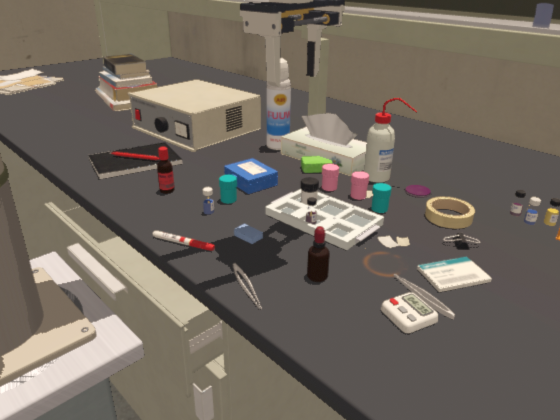

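```bash
python3 - <<'E'
from plant import robot, imaging, models
from h import *
import pickle
D=pickle.load(open('w1.pkl','rb')); D0=pickle.load(open('d0.pkl','rb'))
g=np.array([[i*.034,j*.114,k] for i in(-1,1) for j in(-1,1) for k in(.006,.014)])
MOD['block']=box(.130,.206,.018)+[g]
w=(D['cm'],D['block'][0][1].astype(np.float32))
scm=imaging.camera_model('scene'); imaging.read_camera('scene'); d=models.outline_of('scene','block'); print([(a['confidence'],a['pixel']) for a in d])
sc=(scm,d[0]['pixels'].astype(np.float32))
sd=[(D0['side'][1],m.astype(np.float32)) for c,f,m,p in D0['block'] if c=='side'][0]
for nm,v in [('w',[w]),('sc',[sc]),('sd',[sd]),('w+sc+sd',[w,sc,sd])]:
    r=fit('block',v,.6,-.1,0,yaws=[0.03,.12]); print(nm,np.round(r.x,4),round(r.fun,3))
r0=r.x
o=D['im'].copy(); cm=D['cm']
c,_=cv2.findContours(w[1].astype(np.uint8),0,1); cv2.drawContours(o,c,-1,(0,0,255),1)
def dr(o,cm,x):
    Rz=R.from_euler('z',x[2]).as_matrix()
    def L(P,col):
        cv2.polylines(o,[np.round(proj(cm,np.array(P)@Rz.T+[x[0],x[1],0])).astype(int)],True,col,1)
    L([[a*.065,b*.103,.018] for a,b in((1,1),(1,-1),(-1,-1),(-1,1))],(0,255,0))
    for x0,h in((.028,.027),(-.036,.02)):
        for y0 in(.066,0,-.066): L([[x0+a*h,y0+b*h,.018] for a,b in((1,1),(1,-1),(-1,-1),(-1,1))],(255,0,0))
dr(o,cm,r0)
cv2.imwrite('pics/w1b.png',cv2.resize(o[80:290,180:480],None,fx=2.6,fy=2.6,interpolation=cv2.INTER_CUBIC))
for i,(cf,m,px) in enumerate(D['canister']):
    print(px, onplane(cm,px,.045)[0])
m=[m for cf,m,px in D['canister'] if abs(px[0]-368)<5][0]
print('can w',fit('canister',[(cm,m.astype(np.float32))],.62,-.035,.006).x)
m=D['purple_vial'][0][1]; print('purple w',fit('purple_vial',[(cm,m.astype(np.float32))],.567,-.1,.006))
E
```

```text
[(0.78, [330.9, 219.4])]
w [ 0.5993 -0.0969  0.0762] 0.127
sc [ 0.6016 -0.0988  0.087 ] 0.184
sd [ 0.6009 -0.1014  0.0841] 0.253
w+sc+sd [ 0.5998 -0.0992  0.0828] 0.599
[423.7, 241.1] [ 0.71734033 -0.14334705  0.045     ]
[368.1, 148.5] [ 0.62482057 -0.03648755  0.045     ]
[453.3, 130.8] [ 0.72012226 -0.00441318  0.045     ]
[285.0, 9.6] [0.50837767 0.09841068 0.045     ]
[452.1, 191.0] [ 0.7368974  -0.07512468  0.045     ]
can w [ 0.62309248 -0.03417056]
purple w        message: Optimization terminated successfully.
       success: True
        status: 0
           fun: 0.1372978389263153
             x: [ 5.611e-01 -9.602e-02]
           nit: 27
          nfev: 56
 final_simplex: (array([[ 5.611e-01, -9.602e-02],
                       [ 5.611e-01, -9.602e-02],
                       [ 5.611e-01, -9.602e-02]]), array([ 1.373e-01,  1.373e-01,  1.373e-01]))
```

View pics/w1b.png

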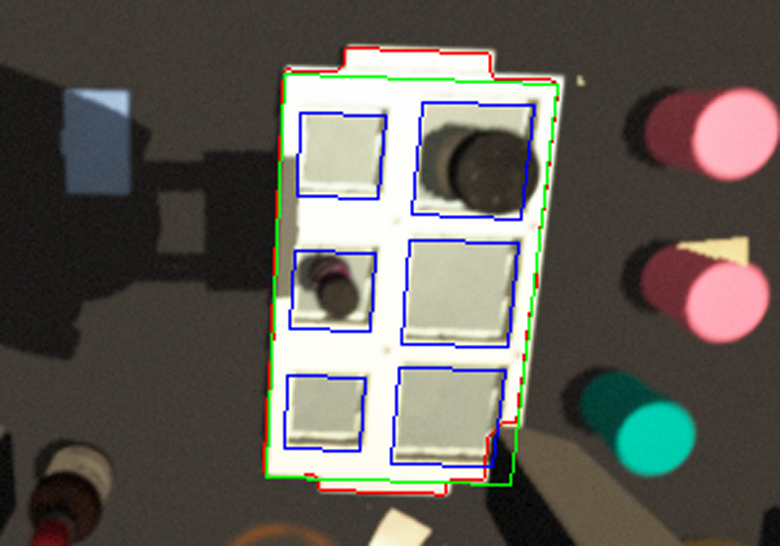

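```bash
cat > g.py <<'E'
import sys
from plant import robot
from h import *
# usage: g.py x y z yaw n op
a=list(map(float,sys.argv[1:]))
s=robot.read_state(); print(round(s['t'],2),np.round(s['tool_pos'],4),round(s['opening'],4),delta(s,a[:3],a[3])); rows(s,a[:3],a[3],int(a[4]),a[5])
E
python3 g.py .6232 -.0355 .13 .083 5 .3
```

```text
2.95 [ 0.5183 -0.0825  0.3152] 0.0928 (array([-35.2, 185.4, 109.1]), array([-0.14,  1.76,  0.12]))
[ -0.007, 0.037, 0.022, 0, 0.4, 0, 0.3, -0.007, 0.037, 0.022, 0, 0.4, 0, 0.3, -0.007, 0.037, 0.022, 0, 0.4, 0, 0.3, -0.007, 0.037, 0.022, 0, 0.4, 0, 0.3, -0.008, 0.037, 0.022, 0, 0.4, 0, 0.3 ]
```

Call:
carry_out(
  motion=[-0.007,0.037,0.022,0,0.4,0,0.3,-0.007,0.037,0.022,0,0.4,0,0.3,-0.007,0.037,0.022,0,0.4,0,0.3,-0.007,0.037,0.022,0,0.4,0,0.3,-0.008,0.037,0.022,0,0.4,0,0.3],
)

```text
t: 3.45
tool_pos: [0.6313, -0.0449, 0.1353]
orientation: [-1.23, 1.145, -1.178]
force: [0.4, 0.3, 0.6]
opening: 0.0615
```

```bash
python3 g.py .6232 -.0355 .05 .083 4 .3; python3 -c "
from plant import imaging; import cv2
cv2.imwrite('pics/w2.png',imaging.read_camera('wrist'));cv2.imwrite('pics/sd2.png',imaging.read_camera('side'))"; python3 g.py .6232 -.0355 .05 .083 4 .3
```

```text
3.45 [ 0.6313 -0.0449  0.1353] 0.0615 (array([-10.6,  85.1,  -9.2]), array([-1.1 , -1.15,  0.49]))
[ -0.003, 0.021, -0.002, -0.3, -0.3, 0.1, 0.3, -0.003, 0.021, -0.002, -0.3, -0.3, 0.1, 0.3, -0.003, 0.021, -0.002, -0.3, -0.3, 0.1, 0.3, -0.003, 0.021, -0.002, -0.3, -0.3, 0.1, 0.3, 0, 0, 0, 0, 0, 0, 0.3 ]
3.55 [ 0.6274 -0.0434  0.1275] 0.0608 (array([-8.5, 77.5, -4.1]), array([-0.36, -1.07,  0.29]))
[ -0.002, 0.019, -0.001, -0.1, -0.3, 0.1, 0.3, -0.002, 0.019, -0.001, -0.1, -0.3, 0.1, 0.3, -0.002, 0.019, -0.001, -0.1, -0.3, 0.1, 0.3, -0.002, 0.019, -0.001, -0.1, -0.3, 0.1, 0.3, 0, 0, 0, 0, 0, 0, 0.3 ]
```

View pics/w2.png

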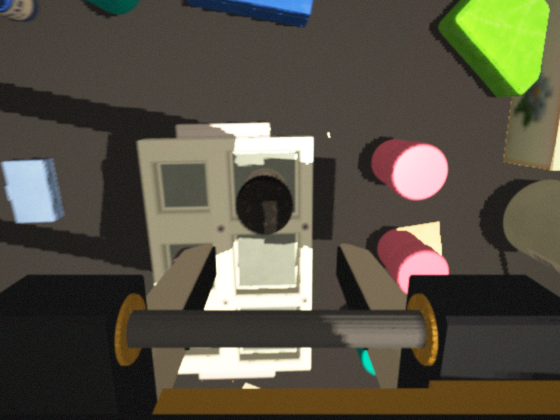

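View pics/sd2.png

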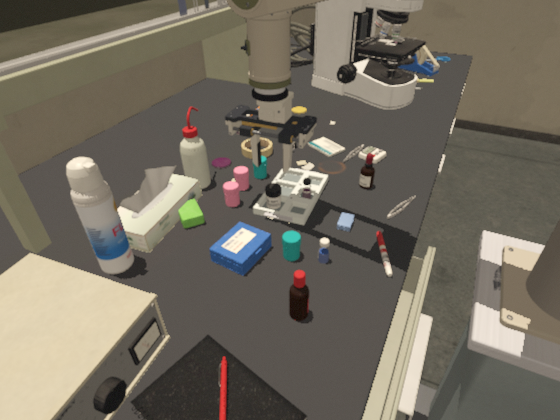

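Call:
carry_out(
  motion=[-0.008,0.01,-0.004,-0.3,-1,0.3,0.3,0,0.018,0,0,0,0,0.3,0,0.018,0,0,0,0,0.3,0,0.01,0,0,0,0,0.3,0,0,0,0,0,0,0.3],
)

```text
t: 4.05
tool_pos: [0.6228, -0.0388, 0.0752]
orientation: [-1.241, 1.145, -1.153]
force: [-0.2, -0.6, -0.2]
opening: 0.0607
```

```bash
python3 g.py .6232 -.0355 .05 .083 3 .3;
```

```text
4.05 [ 0.6228 -0.0388  0.0752] 0.0607 (array([-3.3, 25.2,  0.5]), array([-0.38, -0.16,  0.04]))
[ -0.001, 0.008, 0, -0.1, -0.1, 0, 0.3, -0.001, 0.008, 0, -0.1, -0.1, 0, 0.3, -0.001, 0.008, 0, -0.1, -0.1, 0, 0.3, 0, 0, 0, 0, 0, 0, 0.3, 0, 0, 0, 0, 0, 0, 0.3 ]
```

Call:
carry_out(
  motion=[-0.003,0.012,0,0,0,0,0.3,0,0.011,0,0,0,0,0.3,0,0.003,0,0,0,0,0.3,0,0,0,0,0,0,-0.3,0,0,0,0,0,0,-0.4],
  squeeze=20,
)

```text
t: 4.55
tool_pos: [0.6246, -0.0364, 0.0516]
orientation: [-1.238, 1.14, -1.157]
force: [0.0, 0.1, 0.8]
opening: 0.0489
```

Call:
carry_out(
  motion=[0,0,0,0,0,0,-0.5,0,0,0,0,0,0,-0.5,0,0,0,0,0,0,-0.5,0,-0.004,0,0,0,0,-0.5,0,-0.006,0,0,0,0,-0.5],
)

```text
t: 5.05
tool_pos: [0.6242, -0.0363, 0.0618]
orientation: [-1.238, 1.141, -1.156]
force: [0.4, 0.6, -0.9]
opening: 0.0385
```

```bash
python3 g.py .6289 -.0957 .085 .083 5 -.5; python3 -c "
from plant import imaging; import cv2
cv2.imwrite('pics/w3.png',imaging.read_camera('wrist'))"
```

```text
5.05 [ 0.6242 -0.0363  0.0618] 0.0385 (array([ 59.6, -23.1,   0.2]), array([-0.66, -0.17,  0.1 ]))
[ 0.012, -0.005, 0, -0.1, 0, 0, -0.5, 0.012, -0.005, 0, -0.1, 0, 0, -0.5, 0.012, -0.005, 0, -0.1, 0, 0, -0.5, 0.012, -0.005, 0, -0.1, 0, 0, -0.5, 0.012, -0.005, 0, -0.1, 0, 0, -0.5 ]
```

View pics/w3.png

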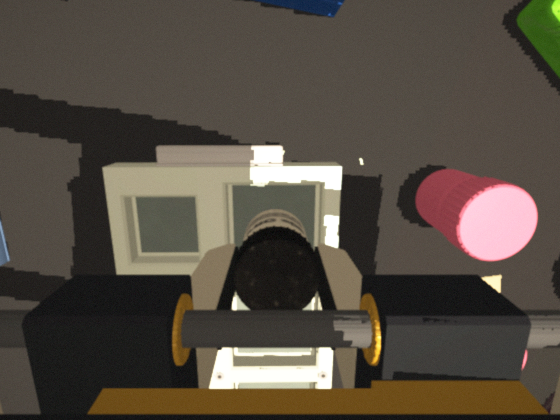

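Call:
carry_out(
  motion=[0.002,-0.013,0,-0.2,0,0,-0.5,0.018,-0.005,0,-0.2,0,0,-0.5,0.022,0,0,0,0,0,-0.5,0.015,0,0,0,0,0,-0.5,0.003,0,0,0,0,0,-0.5],
)

```text
t: 5.6
tool_pos: [0.6315, -0.1009, 0.0867]
orientation: [-1.242, 1.14, -1.156]
force: [0.2, -0.3, -1.6]
opening: 0.039
```

```bash
python3 g.py .6289 -.0957 .054 .083 3 -.5; python3 -c "
from plant import imaging; import cv2
cv2.imwrite('pics/w4.png',imaging.read_camera('wrist'))";python3 g.py .6289 -.0957 .054 .083 3 -.5
```

```text
5.6 [ 0.6315 -0.1009  0.0867] 0.039 (array([-5.5, 32.7, -2.5]), array([-0.56, -0.09,  0.24]))
[ -0.002, 0.011, -0.001, -0.2, 0, 0.1, -0.5, -0.002, 0.011, -0.001, -0.2, 0, 0.1, -0.5, -0.002, 0.011, -0.001, -0.2, 0, 0.1, -0.5, 0, 0, 0, 0, 0, 0, -0.5, 0, 0, 0, 0, 0, 0, -0.5 ]
5.65 [ 0.6315 -0.1006  0.0867] 0.0385 (array([-5.3, 32.6, -2.5]), array([-0.56, -0.1 ,  0.23]))
[ -0.002, 0.011, -0.001, -0.2, 0, 0.1, -0.5, -0.002, 0.011, -0.001, -0.2, 0, 0.1, -0.5, -0.002, 0.011, -0.001, -0.2, 0, 0.1, -0.5, 0, 0, 0, 0, 0, 0, -0.5, 0, 0, 0, 0, 0, 0, -0.5 ]
```

View pics/w4.png

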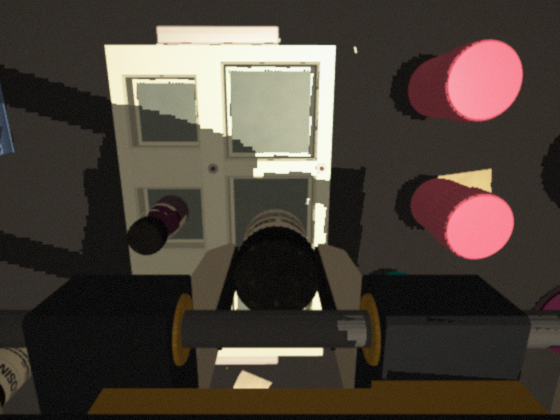

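Call:
carry_out(
  motion=[-0.005,0.006,-0.0025,-0.3,0,0.1,-0.5,0,0.012,0,-0.2,0,0,-0.5,0,0.01,0,0,0,0,-0.5,0,0.004,0,0,0,0,-0.5,0,0,0,0,0,0,-0.5],
)

```text
t: 6.15
tool_pos: [0.6275, -0.0939, 0.0514]
orientation: [-1.25, 1.149, -1.148]
force: [-4.4, -2.8, 13.7]
opening: 0.039
```

```bash
python3 g.py .6289 -.0957 .0515 .083 3 -.5
```

```text
6.15 [ 0.6275 -0.0939  0.0514] 0.039 (array([ 1.9, -0.1,  1.2]), array([ 0.12, -0.03,  0.09]))
[ 0.001, 0, 0, 0, 0, 0, -0.5, 0.001, 0, 0, 0, 0, 0, -0.5, 0.001, 0, 0, 0, 0, 0, -0.5, 0, 0, 0, 0, 0, 0, -0.5, 0, 0, 0, 0, 0, 0, -0.5 ]
```

Call:
carry_out(
  motion=[0,-0.001,0,0,0,0,-0.5,0,0,0,0,0,0,-0.1,0,0,0,0,0,0,0.3,0,0,0,0,0,0,0.3,0,-0.005,0,0,0,0,0.3],
)

```text
t: 6.65
tool_pos: [0.6263, -0.0922, 0.055]
orientation: [-1.252, 1.15, -1.145]
force: [-0.4, -0.3, 0.1]
opening: 0.0589
```

Call:
carry_out(
  motion=[0,-0.02,0,0,0,0,0.3,0,-0.04,0,0,0,0,0.3,0,-0.05,0,0,0,0,0.3,-0.03,-0.02,-0.03,0,0,0,0.3,-0.04,0,-0.04,0,0,0,0],
)

```text
t: 7.15
tool_pos: [0.554, -0.0315, 0.1906]
orientation: [-1.25, 1.154, -1.148]
force: [0.0, 0.5, -0.1]
opening: 0.0565
```

```bash
python3 g.py .445 .0885 .15 .083 5 0; python3 -c "
from plant import imaging; import cv2
cv2.imwrite('pics/w5.png',imaging.read_camera('wrist'))"
```

```text
7.15 [ 0.554  -0.0315  0.1906] 0.0565 (array([-128.3,   41.1,  -98.9]), array([ 0.29, -0.19,  0.01]))
[ -0.026, 0.008, -0.02, 0.1, 0, 0, 0, -0.026, 0.008, -0.02, 0.1, 0, 0, 0, -0.026, 0.008, -0.02, 0.1, 0, 0, 0, -0.026, 0.008, -0.02, 0.1, 0, 0, 0, -0.026, 0.008, -0.02, 0.1, 0, 0, 0 ]
```

View pics/w5.png

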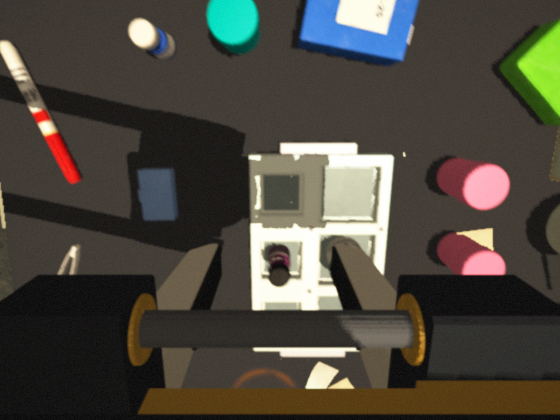

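```bash
python3 g.py .445 .0885 .15 -.65 10 -.05;python3 - <<'E'
from plant import robot, imaging, models
from h import *
cm=imaging.camera_model('wrist'); im=imaging.read_camera('wrist'); print(robot.read_state()['t'])
for n,p,z in(('blue_vial',(.445,.088),0),('canister',(.51,.1),0)):
    for d in models.outline_of('wrist',n):
        q=onplane(cm,d['pixel'],.03)[0]
        if np.hypot(*(q[:2]-p))<.04:
            r=fit(n,[(cm,d['pixels'].astype(np.float32))],*p,z); print(n,np.round(d['pixel']),d['confidence'],np.round(r.x,4),r.fun)
E
```

```text
7.2 [ 0.546  -0.0259  0.1872] 0.0527 (array([-122.1,   39. ,  -90.7]), array([ 0.83, 41.96,  0.06]))
[ -0.012, 0.004, -0.009, 0.1, 4.2, 0, -0.05, -0.012, 0.004, -0.01, 0.1, 4.2, 0, -0.05, -0.011, 0.004, -0.011, 0.1, 4.2, 0, -0.05, -0.01, 0.004, -0.012, 0.1, 4.2, 0, -0.05, -0.009, 0.004, -0.012, 0.1, 4.2, 0, -0.05 ]
[ -0.008, 0.004, -0.013, 0.1, 4.2, 0, -0.05, -0.007, 0.004, -0.013, 0.1, 4.2, 0, -0.05, -0.006, 0.004, -0.014, 0.1, 4.2, 0, -0.05, -0.005, 0.004, -0.014, 0.1, 4.2, 0, -0.05, -0.004, 0.004, -0.015, 0.1, 4.2, 0, -0.05 ]
7.25
blue_vial [162.  46.] 0.65 [0.4449 0.0887] 0.20441381633281708
canister [242.  28.] 0.77 [0.5103 0.1057] 0.036030519753694534
```

Call:
carry_out(
  motion=[-0.016,0.002,-0.012,0.1,4.2,0,-0.05,-0.014,0.002,-0.012,0.1,4.2,0,-0.05,-0.012,0.002,-0.012,0.1,4.2,0,-0.05,-0.011,0.002,-0.013,0.1,4.2,0,-0.05,-0.009,0.002,-0.013,0.1,4.2,0,-0.05],
)

```text
t: 7.85
tool_pos: [0.498, 0.0329, 0.1791]
orientation: [-1.05, 1.423, -1.432]
force: [0.7, 0.7, 0.0]
opening: 0.0443
```

Call:
carry_out(
  motion=[-0.008,0.004,-0.013,0.1,4.2,0,-0.05,-0.007,0.004,-0.013,0.1,4.2,0,-0.05,-0.006,0.004,-0.014,0.1,4.2,0,-0.05,-0.004,0.004,-0.01,0.1,4.2,0,-0.05,-0.001,0.004,-0.004,0.1,4.2,0,-0.05],
)

```text
t: 8.35
tool_pos: [0.4641, 0.0782, 0.1603]
orientation: [-0.789, 1.678, -1.705]
force: [0.1, 0.3, 0.6]
opening: 0.0443
```

```bash
python3 g.py .4449 .0885 .15 -.65 5 -.05; python3 -c "
from plant import imaging; import cv2
cv2.imwrite('pics/w6.png',imaging.read_camera('wrist'))"; python3 g.py .4449 .0885 .1 -.65 5 -.05
```

```text
8.35 [0.4641 0.0782 0.1603] 0.0443 (array([  4.3,   9.9, -21.6]), array([-1.01, -2.14, -0.22]))
[ 0.001, 0.002, -0.004, -0.2, -0.4, 0, -0.05, 0.001, 0.002, -0.004, -0.2, -0.4, 0, -0.05, 0.001, 0.002, -0.004, -0.2, -0.4, 0, -0.05, 0.001, 0.002, -0.004, -0.2, -0.4, 0, -0.05, 0.001, 0.002, -0.004, -0.2, -0.4, 0, -0.05 ]
8.4 [0.4637 0.0783 0.1596] 0.0445 (array([  4.4,  59.2, -22. ]), array([-0.97, -2.4 , -0.19]))
[ 0.001, 0.012, -0.004, -0.2, -0.5, 0, -0.05, 0.001, 0.012, -0.004, -0.2, -0.5, 0, -0.05, 0.001, 0.012, -0.004, -0.2, -0.5, 0, -0.05, 0.001, 0.012, -0.004, -0.2, -0.5, 0, -0.05, 0.001, 0.012, -0.004, -0.2, -0.5, 0, -0.05 ]
```

View pics/w6.png

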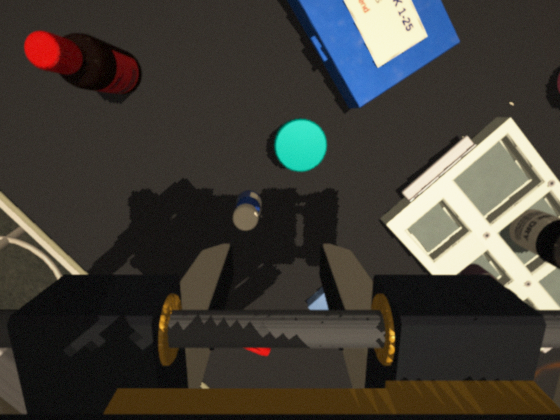

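Vial at (247,212), left of the jaw centre (277), as computed. Align, then descend.

Call:
carry_out(
  motion=[0.002,0.004,-0.013,-0.5,-1.5,0,-0.05,0.002,0.008,-0.008,-0.4,-0.8,0,-0.05,0,0.016,-0.001,0,0,0,-0.05,0,0.018,0,0,0,0,-0.05,0,0.005,0,0,0,0,-0.05],
)

```text
t: 8.9
tool_pos: [0.4452, 0.0889, 0.1072]
orientation: [-0.83, 1.662, -1.66]
force: [-0.9, 0.8, 0.6]
opening: 0.0442
```

```bash
python3 g.py .4449 .0885 .036 -.65 5 -.05; python3 -c "
from plant import imaging; import cv2
cv2.imwrite('pics/w7.png',imaging.read_camera('wrist'))"; python3 g.py .4449 .0885 .036 -.65 5 -.05
```

```text
8.9 [0.4452 0.0889 0.1072] 0.0442 (array([ 0.9, 71.2, -0.1]), array([-0.06,  0.6 , -0.27]))
[ 0, 0.014, 0, 0, 0.1, -0.1, -0.05, 0, 0.014, 0, 0, 0.1, -0.1, -0.05, 0, 0.014, 0, 0, 0.1, -0.1, -0.05, 0, 0.014, 0, 0, 0.1, -0.1, -0.05, 0, 0.014, 0, 0, 0.1, -0.1, -0.05 ]
8.95 [0.4452 0.0889 0.1072] 0.0441 (array([ 0.8, 71.2, -0.1]), array([-0.05,  0.58, -0.26]))
[ 0, 0.014, 0, 0, 0.1, -0.1, -0.05, 0, 0.014, 0, 0, 0.1, -0.1, -0.05, 0, 0.014, 0, 0, 0.1, -0.1, -0.05, 0, 0.014, 0, 0, 0.1, -0.1, -0.05, 0, 0.014, 0, 0, 0.1, -0.1, -0.05 ]
```

View pics/w7.png

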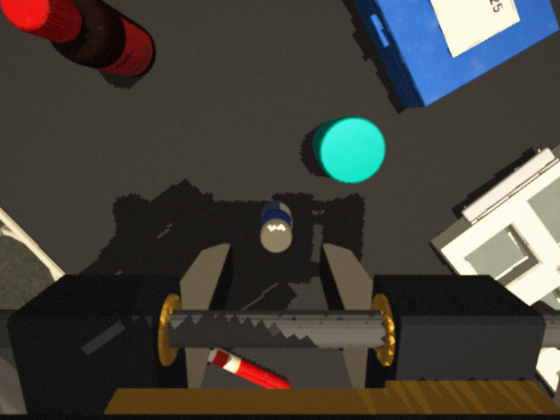

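Centred at (277,228). Descend and grip.

Call:
carry_out(
  motion=[0.001,0.018,0,0,0,0,-0.05,0,0.02,0,0,0,0,-0.05,0,0.018,0,0,0,0,-0.05,0,0.008,0,0,0,0,-0.05,0,0,0,0,0,0,-0.05],
)

```text
t: 9.45
tool_pos: [0.4474, 0.088, 0.0446]
orientation: [-0.829, 1.658, -1.657]
force: [0.4, 0.1, -0.8]
opening: 0.0442
```

Call:
carry_out(
  motion=[0,0.007,0,0,0,0,-0.05,0,0,0,0,0,0,-0.4,0,0,0,0,0,0,-0.6,0,0,0,0,0,0,-0.75,0,0,0,0,0,0,-0.8],
  squeeze=10,
)

```text
t: 9.95
tool_pos: [0.45, 0.0883, 0.0405]
orientation: [-0.825, 1.654, -1.657]
force: [-0.2, 0.2, -0.2]
opening: 0.0215
```

```bash
python3 g.py .5596 -.0352 .1 .083 10 -.8; python3 -c "
from plant import imaging; import cv2
cv2.imwrite('pics/w8.png',imaging.read_camera('wrist'))"
```

```text
9.95 [0.45   0.0883 0.0405] 0.0215 (array([ 33.8, -58.7, 161.9]), array([ -0.62, -41.12,  -0.44]))
[ 0.003, -0.006, 0.016, -0.1, -4.1, 0, -0.8, 0.005, -0.006, 0.016, -0.1, -4.1, 0, -0.8, 0.006, -0.006, 0.016, -0.1, -4.1, 0, -0.8, 0.007, -0.006, 0.015, -0.1, -4.1, 0, -0.8, 0.008, -0.006, 0.015, -0.1, -4.1, 0, -0.8 ]
[ 0.009, -0.006, 0.014, -0.1, -4.1, 0, -0.8, 0.01, -0.006, 0.013, -0.1, -4.1, 0, -0.8, 0.011, -0.006, 0.013, -0.1, -4.1, 0, -0.8, 0.012, -0.006, 0.012, -0.1, -4.1, 0, -0.8, 0.012, -0.006, 0.011, -0.1, -4.1, 0, -0.8 ]
```

View pics/w8.png

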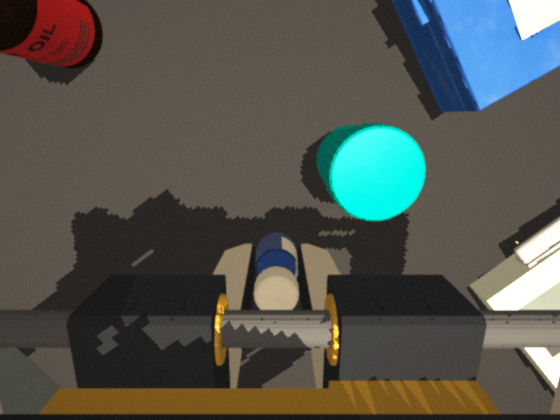

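Call:
carry_out(
  motion=[0,-0.012,0,0,0,0,-0.8,0,-0.022,0,0,-2,0,-0.8,0,-0.022,0,0,-4,0,-0.8,0.002,-0.01,0.012,0,-4.1,0,-0.8,0.007,-0.003,0.022,0,-4.1,0,-0.8],
)

```text
t: 10.5
tool_pos: [0.474, 0.0651, 0.115]
orientation: [-0.994, 1.476, -1.48]
force: [-0.1, 1.0, -0.2]
opening: 0.0217
```

```bash
python3 g.py .5596 -.0352 .09 .083 8 -.8
```

```text
10.5 [0.474  0.0651 0.115 ] 0.0217 (array([ 62. ,  25.5, 116.3]), array([ -0.59, -26.35,  -0.36]))
[ 0.008, 0.003, 0.015, -0.1, -3.3, 0, -0.8, 0.009, 0.003, 0.014, -0.1, -3.3, 0, -0.8, 0.009, 0.003, 0.014, -0.1, -3.3, 0, -0.8, 0.01, 0.003, 0.013, -0.1, -3.3, 0, -0.8, 0.011, 0.003, 0.012, -0.1, -3.3, 0, -0.8 ]
[ 0.012, 0.003, 0.012, -0.1, -3.3, 0, -0.8, 0.012, 0.003, 0.011, -0.1, -3.3, 0, -0.8, 0.013, 0.003, 0.01, -0.1, -3.3, 0, -0.8, 0, 0, 0, 0, 0, 0, -0.8, 0, 0, 0, 0, 0, 0, -0.8 ]
```

Call:
carry_out(
  motion=[0.007,0,0.013,-0.1,-3.3,0,-0.8,0.009,0,0.014,-0.1,-3.3,0,-0.8,0.009,0.003,0.014,-0.1,-3.3,0,-0.8,0.01,0.003,0.013,-0.1,-3.3,0,-0.8,0.011,0.003,0.012,-0.1,-3.3,0,-0.8],
)

```text
t: 11.0
tool_pos: [0.5322, 0.0012, 0.1146]
orientation: [-1.159, 1.258, -1.265]
force: [0.1, -0.5, -1.1]
opening: 0.0215
```

Call:
carry_out(
  motion=[0.012,0.003,0.011,0,-3.3,0,-0.8,0.011,0.003,0.01,0,-3.3,0,-0.8,0.009,0.003,0.007,0,-3,0,-0.8,0.003,0.003,0.003,0,0,0,-0.8,0,0,0,0,0,0,-0.8],
)

```text
t: 11.5
tool_pos: [0.5662, -0.0373, 0.1072]
orientation: [-1.239, 1.128, -1.141]
force: [0.2, -0.4, 0.1]
opening: 0.0215
```

```bash
python3 g.py .5596 -.0352 .05 .083 4 -.8; python3 -c "
from plant import imaging; import cv2
cv2.imwrite('pics/w9.png',imaging.read_camera('wrist'))";python3 g.py .5596 -.0352 .05 .083 4 -.8
```

```text
11.5 [ 0.5662 -0.0373  0.1072] 0.0215 (array([-2.5, 57.1, -7.3]), array([-0.93,  0.85, -0.23]))
[ -0.001, 0.014, -0.002, -0.2, 0.2, -0.1, -0.8, -0.001, 0.014, -0.002, -0.2, 0.2, -0.1, -0.8, -0.001, 0.014, -0.002, -0.2, 0.2, -0.1, -0.8, -0.001, 0.014, -0.002, -0.2, 0.2, -0.1, -0.8, 0, 0, 0, 0, 0, 0, -0.8 ]
11.55 [ 0.5661 -0.0371  0.1074] 0.0217 (array([-2.3, 57.3, -7.3]), array([-0.94,  0.86, -0.22]))
[ -0.001, 0.014, -0.002, -0.2, 0.2, -0.1, -0.8, -0.001, 0.014, -0.002, -0.2, 0.2, -0.1, -0.8, -0.001, 0.014, -0.002, -0.2, 0.2, -0.1, -0.8, -0.001, 0.014, -0.002, -0.2, 0.2, -0.1, -0.8, 0, 0, 0, 0, 0, 0, -0.8 ]
```

View pics/w9.png

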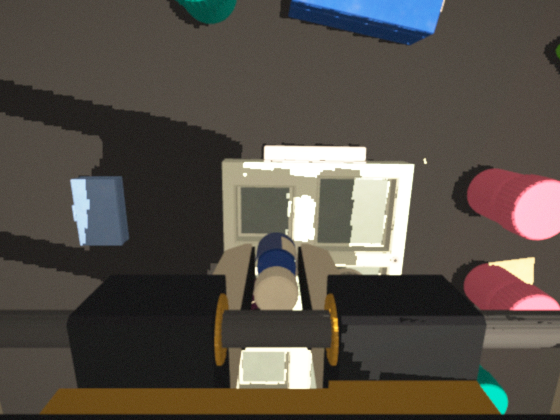

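Call:
carry_out(
  motion=[-0.002,0.008,-0.007,-0.6,0.8,0,-0.8,0,0.015,0,-0.2,0,0,-0.8,0,0.015,0,0,0,0,-0.8,0,0.008,0,0,0,0,-0.8,0,0.001,0,0,0,0,-0.8],
)

```text
t: 12.05
tool_pos: [0.5568, -0.0334, 0.056]
orientation: [-1.244, 1.151, -1.145]
force: [0.0, -0.8, -0.2]
opening: 0.0215
```

```bash
python3 g.py .5596 -.0352 .047 .083 3 -.8
```

```text
12.05 [ 0.5568 -0.0334  0.056 ] 0.0215 (array([2. , 9. , 2.7]), array([ 0.02, -0.05, -0.26]))
[ 0.001, 0.003, 0.001, 0, 0, -0.1, -0.8, 0.001, 0.003, 0.001, 0, 0, -0.1, -0.8, 0.001, 0.003, 0.001, 0, 0, -0.1, -0.8, 0, 0, 0, 0, 0, 0, -0.8, 0, 0, 0, 0, 0, 0, -0.8 ]
```

Call:
carry_out(
  motion=[0.002,0.003,0.002,0,0,0,-0.8,0,0.004,0,0,0,0,-0.8,0,0.003,0,0,0,0,-0.8,0,0.001,0,0,0,0,-0.8,0,0,0,0,0,0,-0.8],
)

```text
t: 12.55
tool_pos: [0.5597, -0.0356, 0.0459]
orientation: [-1.244, 1.151, -1.145]
force: [0.6, 0.1, -1.1]
opening: 0.0218
```

```bash
python3 g.py .5596 -.0352 .047 .083 3 -.8
```

```text
12.55 [ 0.5597 -0.0356  0.0459] 0.0218 (array([-0.4, -1.1, -0. ]), array([ 0.01, -0.05, -0.25]))
[ 0, 0, 0, 0, 0, -0.1, -0.8, 0, 0, 0, 0, 0, -0.1, -0.8, 0, 0, 0, 0, 0, -0.1, -0.8, 0, 0, 0, 0, 0, 0, -0.8, 0, 0, 0, 0, 0, 0, -0.8 ]
```

Call:
carry_out(
  motion=[0,0.001,0,0,0,0,-0.8,0,0.001,0,0,0,0,-0.8,0,0,0,0,0,0,-0.8,0,0,0,0,0,0,-0.8,0,0,0,0,0,0,-0.8],
)

```text
t: 13.05
tool_pos: [0.561, -0.036, 0.0457]
orientation: [-1.243, 1.149, -1.147]
force: [0.4, 1.1, -0.8]
opening: 0.0219
```

Call:
carry_out(
  motion=[0,0.002,0,0,0,0,-0.8,0,0.002,0,0,0,0,-0.8,0,0.001,0,0,0,0,-0.8,0,0,0,0,0,0,-0.8,0,0,0,0,0,0,-0.8],
)

```text
t: 13.55
tool_pos: [0.5615, -0.0364, 0.0437]
orientation: [-1.243, 1.148, -1.147]
force: [-0.5, -0.7, -0.6]
opening: 0.0218
```

```bash
python3 -c "
from plant import imaging,robot; import cv2
print(robot.read_state()['force'])
cv2.imwrite('pics/w10.png',imaging.read_camera('wrist'));cv2.imwrite('pics/sd10.png',cv2.resize(imaging.read_camera('side')[130:290,200:420],None,fx=3.5,fy=3.5,interpolation=2))"
```

```text
[-0.46437804 -0.7331503  -0.60568447]
```

View pics/sd10.png

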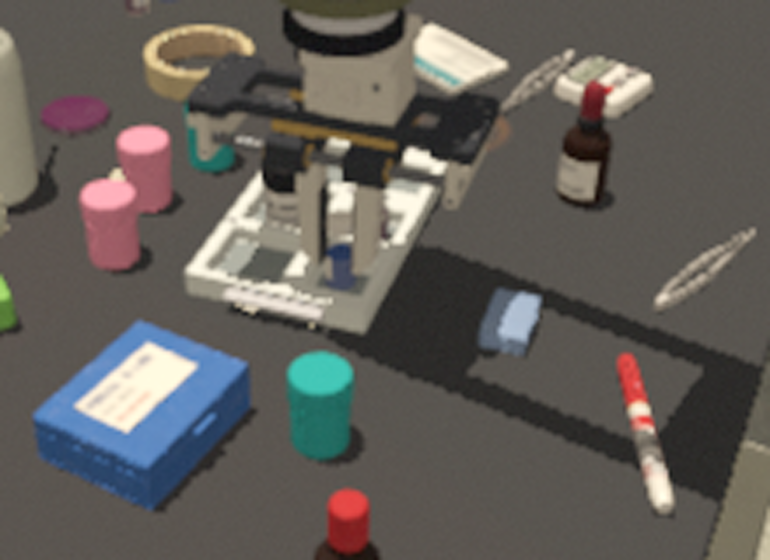

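Call:
carry_out(
  motion=[0,0.002,0,0,0,0,-0.8,0,0.002,0,0,0,0,-0.8,0,0.001,0,0,0,0,-0.8,0,0,0,0,0,0,-0.8,0,0,0,0,0,0,-0.8],
)

```text
t: 14.15
tool_pos: [0.5617, -0.0367, 0.0415]
orientation: [-1.244, 1.148, -1.147]
force: [-0.2, 0.7, -0.3]
opening: 0.0218
```

```bash
python3 -c "
from plant import imaging,robot; import cv2
print(robot.read_state()['force'])
cv2.imwrite('pics/w10b.png',imaging.read_camera('wrist'))"
```

```text
[-0.23061338  0.65259477 -0.29395966]
```

View pics/w10b.png

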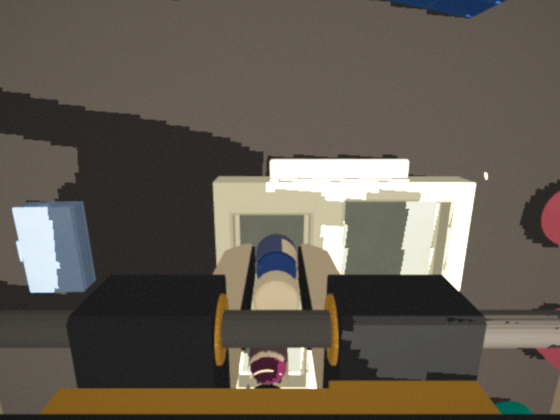

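```bash
python3 -c "
from plant import imaging,robot,models
from h import *
for cam in ('wrist','side'):
    cm=imaging.camera_model(cam); im=imaging.read_camera(cam); s=robot.read_state()
    for d in models.outline_of(cam,'blue_vial'):
        m=d['pixels'].astype(np.float32)
        print(cam,np.round(d['pixel']),d['confidence'],m.sum(),np.where(m.any(1))[0][[0,-1]])
    for z in (0.001,.006,.011):
        uv=proj(cm,np.concatenate(MOD['blue_vial'])+[*s['tool_pos'][:2],z]); print(z,uv[:,1].min(),uv[:,1].max(),uv[:,0].mean())
        # bottom nearest points
"

```

```text
wrist [274. 272.] 0.59 3026.0 [234 308]
0.001 225.7816361863462 312.0809102213005 276.62817115735004
0.006 228.5853084472974 318.5637713554748 276.65986440081804
0.011 231.53133968349277 325.4820303106471 276.69352132400104
side [295. 202.] 0.62 105.0 [190 210]
0.001 191.3992551122817 215.03385977423895 296.8043467391359
0.006 189.65081176049958 213.3927008375434 296.8255071610869
0.011 187.89057105685984 211.74065360949837 296.84680932590095
```

Call:
carry_out(
  motion=[0,0.002,0,0,0,0,-0.8,0,0.002,0,0,0,0,-0.8,0,0,0,0,0,0,-0.8,0,0,0,0,0,0,-0.8,0,0,0,0,0,0,-0.8],
)

```text
t: 14.9
tool_pos: [0.5618, -0.0369, 0.0394]
orientation: [-1.245, 1.149, -1.147]
force: [-0.7, 1.1, 2.5]
opening: 0.0218
```

```bash
python3 -c "
from plant import imaging,robot; import cv2
s=robot.read_state();print(s['force'],s['tool_pos'],s['q'],s['joint_torque'])
cv2.imwrite('pics/sc11.png',cv2.resize(imaging.read_camera('scene')[130:290,200:420],None,fx=3.5,fy=3.5,interpolation=2))"
```

```text
[-0.65488775  1.0897586   2.47569167] [ 0.56178342 -0.03693207  0.03936115] [-0.15808022  0.21711209  1.77122171  0.00233796  1.15268358 -0.24144575] [-8.33387749e-03 -5.33076346e+01 -4.24701476e+01  9.73081123e-02
 -2.15758039e-01 -1.68140836e-03]
```

View pics/sc11.png

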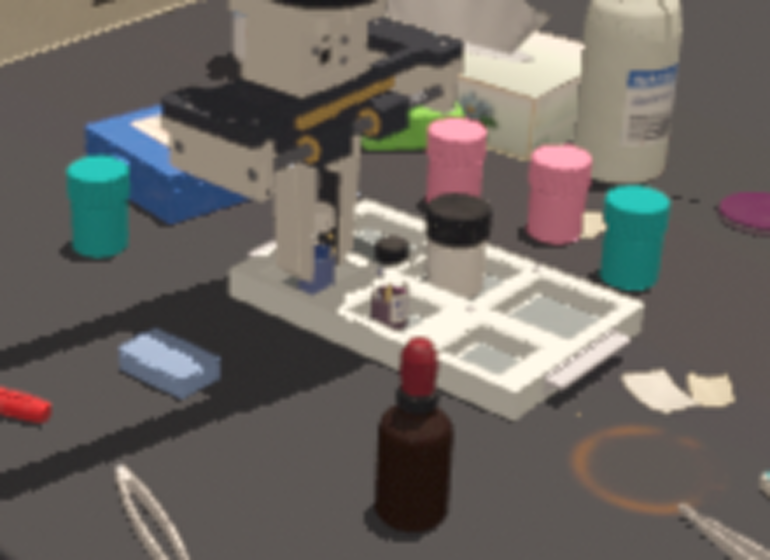

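```bash
cat >> h.py <<'E'
BL=(.601,-.098,.083)
def bpt(x,y,z=0):
    Rz=R.from_euler('z',BL[2]).as_matrix(); return np.array([x,y,z])@Rz.T+[BL[0],BL[1],0]
def overlay(o,cm,S,off):
    def L(P,col):
        uv=(proj(cm,np.array(P))-off+.5)*S-.5
        cv2.polylines(o,[np.round(uv).astype(int)],True,col,1,cv2.LINE_AA)
    sq=((1,1),(1,-1),(-1,-1),(-1,1))
    L([bpt(a*.065,b*.103,.018) for a,b in sq],(0,255,0))
    for x0,h in((.028,.027),(-.036,.02)):
        for y0 in(.066,0,-.066): L([bpt(x0+a*h,y0+b*h,.018) for a,b in sq],(255,0,255))
    return L
def circ(x,y,z,r): 
    a=np.linspace(0,2*np.pi,40); return np.c_[x+r*np.cos(a),y+r*np.sin(a),z+0*a]
E
python3 -c "
from plant import imaging,robot
from h import *
s=robot.read_state();p=s['tool_pos']
out=[]
for cam,off in(('scene',(250,170)),('side',(240,150))):
    cm=imaging.camera_model(cam);im=imaging.read_camera(cam)
    o=cv2.resize(im[off[1]:off[1]+90,off[0]:off[0]+95],None,fx=6,fy=6,interpolation=2)[:, :]
    o2=o.copy(); L=overlay(o2,cm,6,np.array(off))
    L(circ(p[0],p[1],.006,.011),(0,255,255));L(circ(p[0],p[1],.018,.011),(0,200,255))
    out.append(np.hstack([o,o2]))
im=np.vstack(out); cv2.imwrite('pics/ov.png',cv2.resize(im,None,fx=.55,fy=.55,interpolation=3)); print(im.shape)
"
```

```text
(1080, 1140, 3)
```

View pics/ov.png

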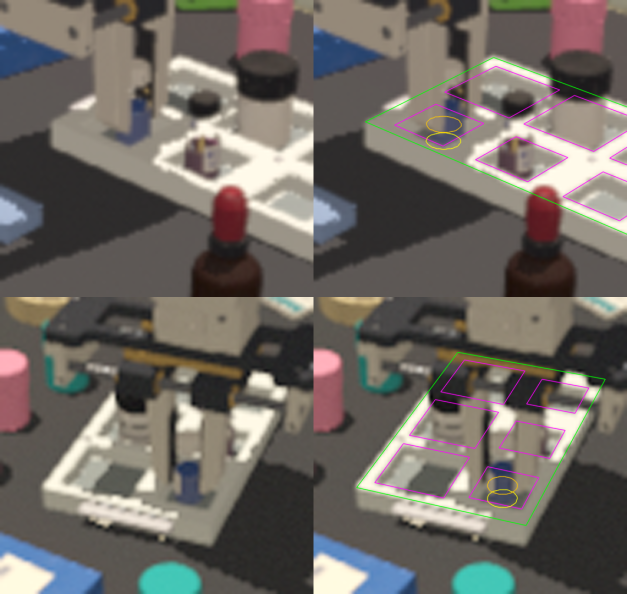

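Call:
carry_out(
  motion=[0,0,0,0,0,0,-0.5,0,0,0,0,0,0,-0.4,0,0,0,0,0,0,-0.25,0,0,0,0,0,0,-0.25,0,0,0,0,0,0,-0.25],
)

```text
t: 15.55
tool_pos: [0.5614, -0.0369, 0.0387]
orientation: [-1.245, 1.149, -1.147]
force: [-0.6, -0.1, 0.1]
opening: 0.0345
```

```bash
python3 -c "
from plant import imaging,robot
from h import *
s=robot.read_state();p=s['tool_pos'];print(s['force'])
out=[]
for cam,off in(('scene',(250,170)),('side',(240,150))):
    cm=imaging.camera_model(cam);im=imaging.read_camera(cam)
    out.append(cv2.resize(im[off[1]:off[1]+90,off[0]:off[0]+95],None,fx=4,fy=4,interpolation=2))
w=imaging.read_camera('wrist')[200:400,180:391]; w=cv2.resize(w,(380,360))
cv2.imwrite('pics/ov2.png',cv2.resize(np.hstack(out+[w]),None,fx=.7,fy=.7,interpolation=3))
"
```

```text
[-0.56415665 -0.10063439  0.09105829]
```

View pics/ov2.png

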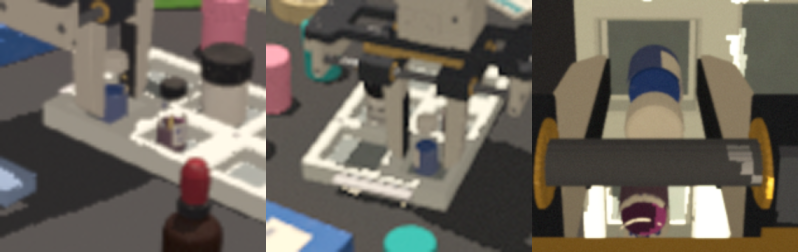

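Call:
carry_out(
  motion=[0,-0.01,0,0,0,0,-0.25,0,-0.03,0,0,0,0,-0.25,0,-0.045,0,0,0,0,-0.2,0.01,-0.035,-0.01,0,0,0,0.2,0.02,-0.02,-0.02,0,0,0,0.3],
)

```text
t: 16.2
tool_pos: [0.5315, -0.0678, 0.1817]
orientation: [-1.251, 1.153, -1.14]
force: [0.1, -0.5, -1.0]
opening: 0.049
```

```bash
python3 g.py .444 -.2265 .175 .083 5 .3; python3 -c "
from plant import imaging; import cv2
cv2.imwrite('pics/w12.png',imaging.read_camera('wrist'))"
```

```text
16.2 [ 0.5315 -0.0678  0.1817] 0.049 (array([ 150.7,    6.7, -100.7]), array([ 0.41,  0.14, -0.26]))
[ 0.03, 0.001, -0.02, 0.1, 0, -0.1, 0.3, 0.03, 0.001, -0.02, 0.1, 0, -0.1, 0.3, 0.03, 0.001, -0.02, 0.1, 0, -0.1, 0.3, 0.03, 0.001, -0.02, 0.1, 0, -0.1, 0.3, 0.03, 0.001, -0.02, 0.1, 0, -0.1, 0.3 ]
```

View pics/w12.png

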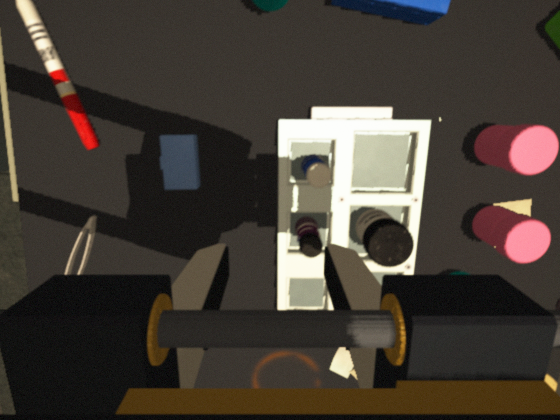

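Call:
carry_out(
  motion=[0.03,-0.002,-0.02,0,0,0,0.3,0.033,-0.002,-0.022,0,0,0,0.3,0.033,-0.002,-0.022,0,0,0,0.3,0.03,0,-0.02,0,0,0,0.3,0.016,0,-0.011,0,0,0,0.3],
)

```text
t: 16.75
tool_pos: [0.4476, -0.2254, 0.1997]
orientation: [-1.248, 1.138, -1.15]
force: [0.3, 1.1, -0.5]
opening: 0.0606
```

```bash
python3 -c "
from plant import imaging; import cv2
cv2.imwrite('pics/w13.png',imaging.read_camera('wrist'))";python3 g.py .444 -.2265 .14 .083 5 .3; python3 - <<'E'
from plant import robot, imaging, models
from h import *
for cam in('scene','side'):
    cm=imaging.camera_model(cam); imaging.read_camera(cam)
    for n,p in(('dropper_bottle',(.444,-.226)),('oil_bottle',(.436,.236))):
        for d in models.outline_of(cam,n)[:1]:
            r=fit(n,[(cm,d['pixels'].astype(np.float32))],*p,0); print(cam,n,d['confidence'],np.round(r.x,4),round(r.fun,3))
E
```

```text
16.8 [ 0.4469 -0.2271  0.1999] 0.0604 (array([-1.2, 59.9, -3.1]), array([-0.29,  0.24,  0.31]))
[ 0, 0.012, -0.001, -0.1, 0, 0.1, 0.3, 0, 0.012, -0.001, -0.1, 0, 0.1, 0.3, 0, 0.012, -0.001, -0.1, 0, 0.1, 0.3, 0, 0.012, -0.001, -0.1, 0, 0.1, 0.3, 0, 0.012, -0.001, -0.1, 0, 0.1, 0.3 ]
scene dropper_bottle 0.85 [ 0.4454 -0.2229] 0.148
scene oil_bottle 0.94 [0.4366 0.2385] 0.125
side dropper_bottle 0.57 [ 0.4431 -0.2276] 0.146
side oil_bottle 0.79 [0.4346 0.2373] 0.107
```

View pics/w13.png

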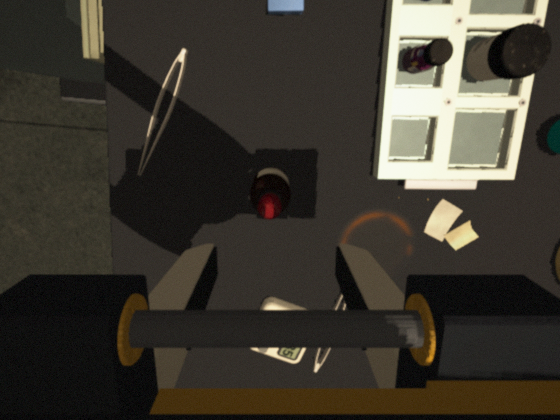

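Call:
carry_out(
  motion=[-0.002,0.02,-0.0035,-0.3,0,0.2,0.3,0,0.035,0,0,0,0,0.3,0,0.03,0,0,0,0,0.3,0,0.015,0,0,0,0,0.3,0,0,0,0,0,0,0.3],
)

```text
t: 17.6
tool_pos: [0.4493, -0.2161, 0.0969]
orientation: [-1.253, 1.134, -1.137]
force: [-0.7, -0.4, 0.3]
opening: 0.0602
```

```bash
python3 -c "
from plant import imaging; import cv2
cv2.imwrite('pics/w14.png',imaging.read_camera('wrist'))";python3 g.py .4435 -.2255 .044 .083 5 .3
```

```text
17.65 [ 0.4498 -0.2163  0.098 ] 0.0605 (array([ 8.5, 53.9, -7.3]), array([-0.19,  0.93,  0.03]))
[ 0.002, 0.011, -0.001, 0, 0.2, 0, 0.3, 0.002, 0.011, -0.001, 0, 0.2, 0, 0.3, 0.002, 0.011, -0.001, 0, 0.2, 0, 0.3, 0.002, 0.011, -0.001, 0, 0.2, 0, 0.3, 0.002, 0.011, -0.001, 0, 0.2, 0, 0.3 ]
```

View pics/w14.png

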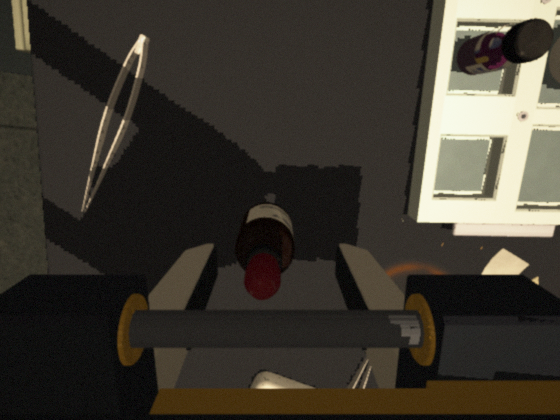

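Call:
carry_out(
  motion=[0.006,0.001,-0.005,0,0.5,0,0.3,0.004,0.006,-0.003,0,0.3,0,0.3,0,0.015,0,0,0,0,0.3,0,0.015,0,0,0,0,0.3,0,0.005,0,0,0,0,0.3],
)

```text
t: 18.15
tool_pos: [0.4462, -0.2298, 0.0585]
orientation: [-1.244, 1.136, -1.156]
force: [0.2, 0.1, 0.2]
opening: 0.0604
```

```bash
python3 g.py .4435 -.2255 .044 .083 3 .3
```

```text
18.15 [ 0.4462 -0.2298  0.0585] 0.0604 (array([-4.6, 14.5, -2.5]), array([-0.61,  0.11,  0.36]))
[ -0.002, 0.005, -0.001, -0.2, 0, 0.1, 0.3, -0.002, 0.005, -0.001, -0.2, 0, 0.1, 0.3, -0.002, 0.005, -0.001, -0.2, 0, 0.1, 0.3, 0, 0, 0, 0, 0, 0, 0.3, 0, 0, 0, 0, 0, 0, 0.3 ]
```

Call:
carry_out(
  motion=[-0.003,0.005,-0.002,-0.4,0,0.2,0.3,-0.001,0.006,0,0,0,0,0.3,0,0.003,0,0,0,0,0.3,0,0,0,0,0,0,0.3,0,0,0,0,0,0,0.3],
)

```text
t: 18.65
tool_pos: [0.4436, -0.2258, 0.0429]
orientation: [-1.247, 1.144, -1.149]
force: [-0.5, -0.4, 0.4]
opening: 0.0603
```

```bash
python3 g.py .4435 -.2255 .044 .083 3 .3;python3 -c "
from plant import imaging; import cv2
cv2.imwrite('pics/w15.png',imaging.read_camera('wrist'))"
```

```text
18.65 [ 0.4436 -0.2258  0.0429] 0.0603 (array([-0.3, -1.1, -0. ]), array([-0.15,  0.09,  0.11]))
[ 0, 0, 0, -0.1, 0, 0, 0.3, 0, 0, 0, -0.1, 0, 0, 0.3, 0, 0, 0, -0.1, 0, 0, 0.3, 0, 0, 0, 0, 0, 0, 0.3, 0, 0, 0, 0, 0, 0, 0.3 ]
```

View pics/w15.png

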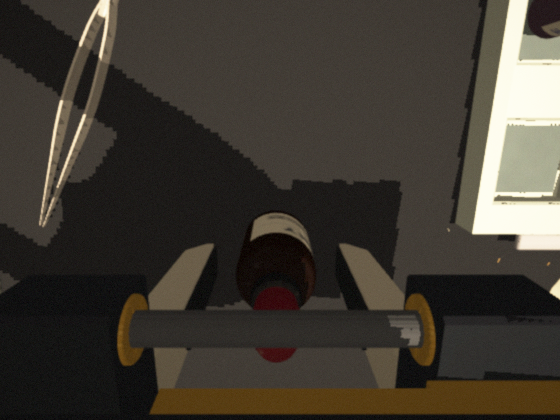

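Centred at u=277. Close.

Call:
carry_out(
  motion=[0,0,0,0,0,0,0,0,0,0,0,0,0,-0.2,0,0,0,0,0,0,-0.35,0,0,0,0,0,0,-0.45,0,0,0,0,0,0,-0.5],
  squeeze=20,
)

```text
t: 19.2
tool_pos: [0.4443, -0.2263, 0.0441]
orientation: [-1.247, 1.142, -1.151]
force: [0.9, -0.1, -0.1]
opening: 0.0357
```

Call:
carry_out(
  motion=[0,0,0,0,0,0,-0.5,0,-0.01,0,0,0,0,-0.5,0,-0.02,0,0,0,0,-0.5,0,-0.02,0,0,0,0,-0.5,0,-0.005,0,0,0,0,-0.5],
)

```text
t: 19.7
tool_pos: [0.4428, -0.2253, 0.1008]
orientation: [-1.248, 1.145, -1.148]
force: [-0.4, -0.8, -0.3]
opening: 0.0358
```

```bash
python3 g.py .6234 -.0299 .14 .083 10 -.5;python3 -c "
from plant import imaging; import cv2
cv2.imwrite('pics/w16.png',imaging.read_camera('wrist'))"
```

```text
19.7 [ 0.4428 -0.2253  0.1008] 0.0358 (array([-179.4,  -39.1,  196.5]), array([-0.08,  0.08,  0.06]))
[ -0.018, -0.004, 0.02, 0, 0, 0, -0.5, -0.018, -0.004, 0.02, 0, 0, 0, -0.5, -0.018, -0.004, 0.02, 0, 0, 0, -0.5, -0.018, -0.004, 0.02, 0, 0, 0, -0.5, -0.018, -0.004, 0.02, 0, 0, 0, -0.5 ]
[ -0.018, -0.004, 0.02, 0, 0, 0, -0.5, -0.018, -0.004, 0.02, 0, 0, 0, -0.5, -0.018, -0.004, 0.02, 0, 0, 0, -0.5, -0.018, -0.004, 0.02, 0, 0, 0, -0.5, -0.018, -0.004, 0.02, 0, 0, 0, -0.5 ]
```

View pics/w16.png

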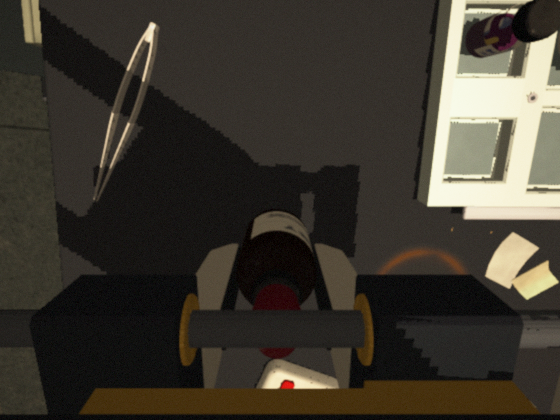

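Call:
carry_out(
  motion=[-0.008,-0.02,0.01,0,0,0,-0.5,-0.018,-0.02,0.02,0,0,0,-0.5,-0.02,-0.015,0.022,0,0,0,-0.5,-0.02,0,0.022,0,0,0,-0.5,-0.02,0,0.022,0,0,0,-0.5],
)

```text
t: 20.25
tool_pos: [0.5309, -0.1307, 0.155]
orientation: [-1.246, 1.152, -1.151]
force: [1.2, -0.5, -1.0]
opening: 0.0355
```

Call:
carry_out(
  motion=[-0.02,0,0.022,0,0,0,-0.5,-0.02,0,0.022,0,0,0,-0.5,-0.02,0,0.022,0,0,0,-0.5,-0.016,0,0.016,0,0,0,-0.5,-0.005,0,0.005,0,0,0,-0.5],
)

```text
t: 20.75
tool_pos: [0.6141, -0.0366, 0.1504]
orientation: [-1.249, 1.154, -1.147]
force: [-0.1, 0.5, -0.9]
opening: 0.0356
```

```bash
python3 g.py .6234 -.0299 .1 .083 5 -.5;python3 -c "
from plant import imaging; import cv2
cv2.imwrite('pics/w17.png',imaging.read_camera('wrist'))";python3 g.py .6234 -.0299 .1 .083 5 -.5
```

```text
20.75 [ 0.6141 -0.0366  0.1504] 0.0356 (array([-5.8, 50.4, 10.1]), array([ 0.27, -0.14, -0.08]))
[ -0.001, 0.01, 0.002, 0.1, 0, 0, -0.5, -0.001, 0.01, 0.002, 0.1, 0, 0, -0.5, -0.001, 0.01, 0.002, 0.1, 0, 0, -0.5, -0.001, 0.01, 0.002, 0.1, 0, 0, -0.5, -0.001, 0.01, 0.002, 0.1, 0, 0, -0.5 ]
20.8 [ 0.6139 -0.0365  0.1503] 0.0355 (array([-5.7, 50.2, 10.2]), array([ 0.29, -0.14, -0.09]))
[ -0.001, 0.01, 0.002, 0.1, 0, 0, -0.5, -0.001, 0.01, 0.002, 0.1, 0, 0, -0.5, -0.001, 0.01, 0.002, 0.1, 0, 0, -0.5, -0.001, 0.01, 0.002, 0.1, 0, 0, -0.5, -0.001, 0.01, 0.002, 0.1, 0, 0, -0.5 ]
```

View pics/w17.png

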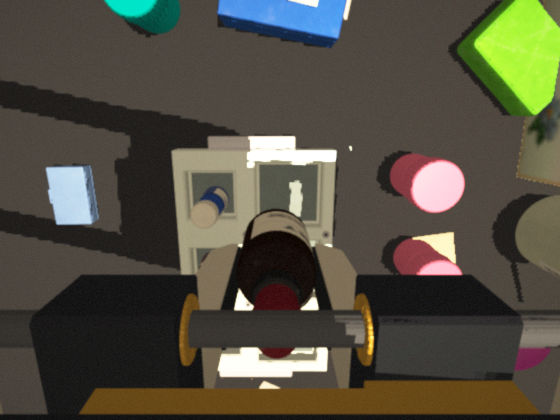

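Call:
carry_out(
  motion=[-0.005,0.005,0.008,0.2,0,0,-0.5,-0.001,0.018,0.002,0,0,0,-0.5,0,0.022,0,0,0,0,-0.5,0,0.015,0,0,0,0,-0.5,0,0,0,0,0,0,-0.5],
)

```text
t: 21.3
tool_pos: [0.6224, -0.0321, 0.0862]
orientation: [-1.247, 1.154, -1.15]
force: [-0.9, 0.6, -0.3]
opening: 0.0358
```

```bash
python3 g.py .6234 -.0299 .06 .083 3 -.5
```

```text
21.3 [ 0.6224 -0.0321  0.0862] 0.0358 (array([-2.1, 26.2,  1.3]), array([ 0.14, -0.28, -0.04]))
[ -0.001, 0.009, 0, 0, -0.1, 0, -0.5, -0.001, 0.009, 0, 0, -0.1, 0, -0.5, -0.001, 0.009, 0, 0, -0.1, 0, -0.5, 0, 0, 0, 0, 0, 0, -0.5, 0, 0, 0, 0, 0, 0, -0.5 ]
```

Call:
carry_out(
  motion=[-0.002,0.012,0.001,0,0,0,-0.5,0,0.012,0,0,0,0,-0.5,0,0.005,0,0,0,0,-0.5,0,0.001,0,0,0,0,-0.5,0,0,0,0,0,0,-0.5],
)

```text
t: 21.8
tool_pos: [0.6237, -0.031, 0.0551]
orientation: [-1.245, 1.153, -1.152]
force: [0.2, -0.4, -0.3]
opening: 0.0358
```

Call:
carry_out(
  motion=[0,0.004,0,0,0,0,-0.5,0,0.002,0,0,0,0,-0.5,0,0.001,0,0,0,0,-0.5,0,0,0,0,0,0,-0.5,0,0,0,0,0,0,-0.5],
)

```text
t: 22.3
tool_pos: [0.6253, -0.031, 0.0509]
orientation: [-1.243, 1.15, -1.154]
force: [0.6, 0.2, -1.7]
opening: 0.0359
```

Call:
carry_out(
  motion=[0,0.003,0,0,0,0,-0.5,0,0.002,0,0,0,0,-0.5,0,0,0,0,0,0,-0.5,0,0,0,0,0,0,-0.5,0,0,0,0,0,0,-0.5],
)

```text
t: 22.8
tool_pos: [0.6268, -0.0312, 0.0503]
orientation: [-1.242, 1.148, -1.155]
force: [0.0, -0.1, -0.2]
opening: 0.0356
```

Call:
carry_out(
  motion=[0,0.003,-0.002,0,0,0,-0.5,0,0.003,0,0,0,0,-0.5,0,0,0,0,0,0,-0.5,0,0,0,0,0,0,-0.5,0,0,0,0,0,0,-0.5],
)

```text
t: 23.3
tool_pos: [0.6275, -0.0314, 0.0497]
orientation: [-1.238, 1.143, -1.158]
force: [0.4, -0.4, -1.4]
opening: 0.0359
```

```bash
python3 -c "
from plant import imaging,robot
from h import *
s=robot.read_state();p=s['tool_pos'];print(s['force'],p)
out=[]
for cam,off in(('scene',(250,150)),('side',(230,140))):
    cm=imaging.camera_model(cam);im=imaging.read_camera(cam)
    out.append(cv2.resize(im[off[1]:off[1]+90,off[0]:off[0]+95],None,fx=4,fy=4,interpolation=2))
w=imaging.read_camera('wrist')[150:350,180:391]; w=cv2.resize(w,(380,360))
cv2.imwrite('pics/ov3.png',cv2.resize(np.hstack(out+[w]),None,fx=.7,fy=.7,interpolation=3))
"
```

```text
[ 0.3610466  -0.37012192 -1.36765221] [ 0.62746784 -0.03144855  0.04973243]
```

View pics/ov3.png

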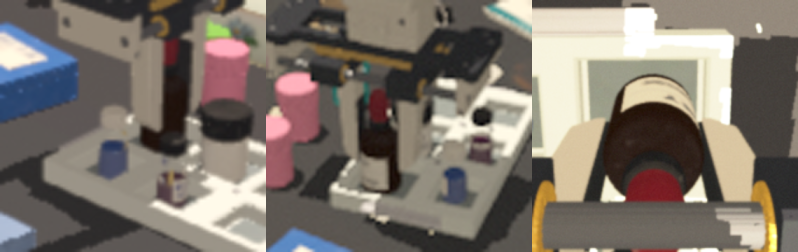

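Call:
carry_out(
  motion=[0,0.003,-0.004,-0.4,0,0,-0.5,0,0.003,-0.002,-0.2,0,0,-0.5,0,0.003,-0.001,0,0,0,-0.5,0,0.002,0,0,0,0,-0.5,0,0.001,0,0,0,0,-0.5],
)

```text
t: 23.95
tool_pos: [0.6273, -0.0315, 0.0493]
orientation: [-1.237, 1.141, -1.16]
force: [-3.8, 0.7, 3.5]
opening: 0.0357
```

Call:
carry_out(
  motion=[0,0,0,0,0,0,-0.2,0,0,0,0,0,0,0,0,0,0,0,0,0,0.15,0,0,0,0,0,0,0.15,0,-0.005,0,0,0,0,0.15],
)

```text
t: 24.45
tool_pos: [0.6263, -0.0315, 0.0529]
orientation: [-1.238, 1.142, -1.159]
force: [0.7, 0.0, -0.2]
opening: 0.0534
```

Call:
carry_out(
  motion=[0,-0.03,0,0,0,0,0.15,0,-0.045,0,0,0,0,0.15,0,-0.045,0,0,0,0,0.15,-0.02,-0.02,-0.02,0,0,0,0.2,-0.035,-0.01,-0.025,0,0,0,0.3],
)

```text
t: 24.95
tool_pos: [0.5743, 0.0181, 0.206]
orientation: [-1.24, 1.149, -1.159]
force: [-0.2, 0.1, 0.5]
opening: 0.0589
```

```bash
python3 g.py .4355 .238 .2 .083 10 .3;python3 -c "
from plant import imaging; import cv2
cv2.imwrite('pics/w18.png',imaging.read_camera('wrist'))"
```

```text
24.95 [0.5743 0.0181 0.206 ] 0.0589 (array([-229.5,    4.7, -122.4]), array([-0.36, -0.55,  0.14]))
[ -0.023, 0, -0.012, 0, -0.1, 0, 0.3, -0.023, 0, -0.012, 0, -0.1, 0, 0.3, -0.023, 0, -0.012, 0, -0.1, 0, 0.3, -0.023, 0.001, -0.012, 0, -0.1, 0, 0.3, -0.023, 0.001, -0.012, 0, -0.1, 0, 0.3 ]
[ -0.023, 0.001, -0.012, 0, -0.1, 0, 0.3, -0.023, 0.001, -0.012, 0, -0.1, 0, 0.3, -0.023, 0.001, -0.012, 0, -0.1, 0, 0.3, -0.023, 0.001, -0.012, 0, -0.1, 0, 0.3, -0.023, 0.001, -0.012, 0, -0.1, 0, 0.3 ]
```

View pics/w18.png

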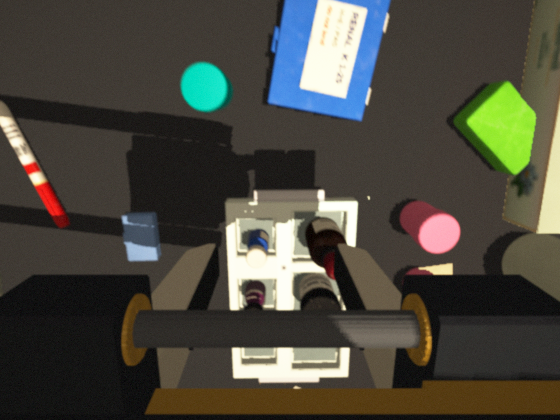

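Call:
carry_out(
  motion=[-0.035,0,-0.018,0,0,0,0.3,-0.04,0,-0.022,0,0,0,0.3,-0.04,0,-0.022,0,0,0,0.3,-0.04,0,-0.022,0,0,0,0.3,-0.03,0,-0.018,0,0,0,0.3],
)

```text
t: 25.5
tool_pos: [0.4537, 0.2039, 0.2107]
orientation: [-1.231, 1.147, -1.162]
force: [1.4, 0.8, -0.4]
opening: 0.0603
```

```bash
python3 g.py .4355 .238 .2 .083 5 .3;python3 - <<'E'
from plant import robot, imaging, models
from h import *
cm=imaging.camera_model('wrist');im=imaging.read_camera('wrist'); cv2.imwrite('pics/w19.png',im)
for n,p,ys in(('oil_bottle',(.436,.238),None),('slide_box',(.613,.142),[-.15,.05])):
    for d in models.outline_of('wrist',n)[:2]:
        print(n,d['confidence'],d['pixel'])
        r=fit(n,[(cm,d['pixels'].astype(np.float32))],*p,0,yaws=ys); print(np.round(r.x,4),r.fun)
E
```

```text
25.5 [0.4537 0.2039 0.2107] 0.0603 (array([-35.3,  10.5, -15.8]), array([-0.81, -0.64, -0.03]))
[ -0.007, 0.002, -0.003, -0.2, -0.1, 0, 0.3, -0.007, 0.002, -0.003, -0.2, -0.1, 0, 0.3, -0.007, 0.002, -0.003, -0.2, -0.1, 0, 0.3, -0.007, 0.002, -0.003, -0.2, -0.1, 0, 0.3, -0.007, 0.002, -0.003, -0.2, -0.1, 0, 0.3 ]
oil_bottle 0.62 [256.0, 157.4]
[0.4353 0.2396] 0.16302958130836487
oil_bottle 0.62 [346.5, 371.7]
[0.4482 0.2588] 1.9325453042984009
slide_box 0.67 [422.4, 236.1]
[ 0.6075  0.1532 -0.3496] 0.5700196027755737
```

View pics/w19.png

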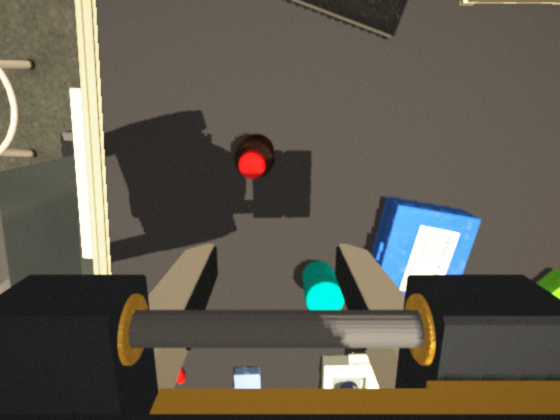

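Call:
carry_out(
  motion=[-0.015,0.005,-0.009,-0.5,-0.5,0,0.3,-0.014,0.02,-0.005,-0.2,0,0,0.3,-0.005,0.03,-0.001,0,0,0,0.3,0,0.025,0,0,0,0,0.3,0,0.005,0,0,0,0,0.3],
)

```text
t: 26.15
tool_pos: [0.4417, 0.2343, 0.1265]
orientation: [-1.24, 1.143, -1.153]
force: [0.2, -0.6, 0.6]
opening: 0.0604
```

```bash
python3 g.py .4353 .2388 .05 .083 5 .3;python3 -c "
from plant import imaging; import cv2
cv2.imwrite('pics/w20.png',imaging.read_camera('wrist'))";python3 g.py .4353 .2388 .05 .083 5 .3
```

```text
26.15 [0.4417 0.2343 0.1265] 0.0604 (array([-5. , 76.4, -6.7]), array([-0.51, -0.1 ,  0.01]))
[ -0.001, 0.015, -0.001, -0.1, 0, 0, 0.3, -0.001, 0.015, -0.001, -0.1, 0, 0, 0.3, -0.001, 0.015, -0.001, -0.1, 0, 0, 0.3, -0.001, 0.015, -0.001, -0.1, 0, 0, 0.3, -0.001, 0.015, -0.001, -0.1, 0, 0, 0.3 ]
26.2 [0.442  0.2343 0.127 ] 0.0604 (array([-5. , 76.9, -7.1]), array([-0.54, -0.12,  0.  ]))
[ -0.001, 0.015, -0.001, -0.1, 0, 0, 0.3, -0.001, 0.015, -0.001, -0.1, 0, 0, 0.3, -0.001, 0.015, -0.001, -0.1, 0, 0, 0.3, -0.001, 0.015, -0.001, -0.1, 0, 0, 0.3, -0.001, 0.015, -0.001, -0.1, 0, 0, 0.3 ]
```

View pics/w20.png

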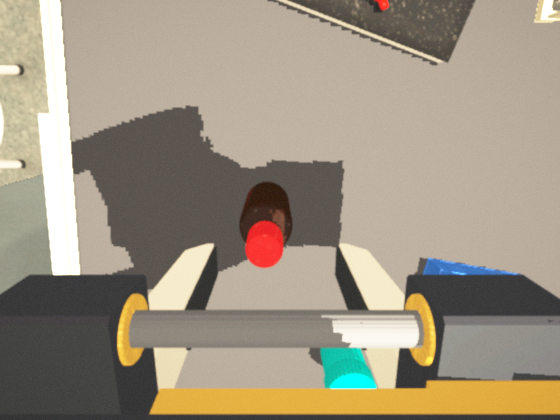

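Call:
carry_out(
  motion=[-0.004,0.004,-0.006,-0.5,0,0,0.3,-0.002,0.018,-0.003,0,0,0,0.3,0,0.022,0,0,0,0,0.3,0,0.018,-0.001,0,0,0,0.3,0,0.008,0,0,0,0,0.3],
)

```text
t: 26.7
tool_pos: [0.4376, 0.2403, 0.0631]
orientation: [-1.234, 1.147, -1.154]
force: [-0.1, 0.8, -0.3]
opening: 0.0605
```

```bash
python3 g.py .4353 .2388 .05 .083 5 .3;python3 -c "
from plant import imaging; import cv2
cv2.imwrite('pics/w21.png',imaging.read_camera('wrist'))";python3 g.py .4353 .2388 .05 .083 5 .3
```

```text
26.7 [0.4376 0.2403 0.0631] 0.0605 (array([ 1.4, 13. , -2.5]), array([-0.61, -0.35, -0.21]))
[ 0, 0.003, -0.001, -0.1, -0.1, 0, 0.3, 0, 0.003, -0.001, -0.1, -0.1, 0, 0.3, 0, 0.003, 0, -0.1, -0.1, 0, 0.3, 0, 0.003, 0, -0.1, -0.1, 0, 0.3, 0, 0.003, 0, -0.1, -0.1, 0, 0.3 ]
26.75 [0.4373 0.2402 0.0624] 0.0602 (array([ 1.3, 12.4, -2.3]), array([-0.57, -0.35, -0.19]))
[ 0, 0.002, 0, -0.1, -0.1, 0, 0.3, 0, 0.002, 0, -0.1, -0.1, 0, 0.3, 0, 0.002, 0, -0.1, -0.1, 0, 0.3, 0, 0.002, 0, -0.1, -0.1, 0, 0.3, 0, 0.002, 0, -0.1, -0.1, 0, 0.3 ]
```

View pics/w21.png

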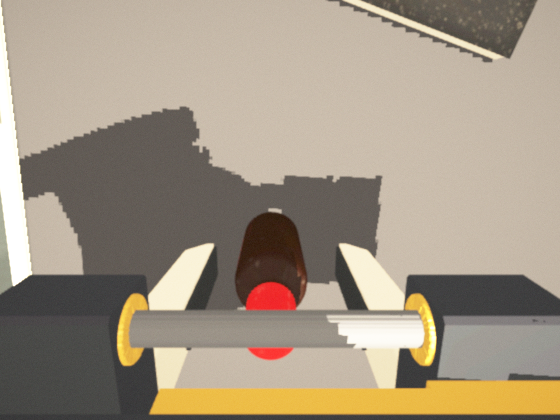

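Call:
carry_out(
  motion=[0.001,0.005,-0.003,-0.4,-0.3,-0.1,0.3,0,0.007,-0.001,0,0,0,0.2,0,0.002,0,0,0,0,0,0,0,0,0,0,0,-0.2,0,0,0,0,0,0,-0.4],
  squeeze=20,
)

```text
t: 27.25
tool_pos: [0.4358, 0.2396, 0.0511]
orientation: [-1.24, 1.145, -1.149]
force: [-0.9, 0.8, 0.5]
opening: 0.0363
```

Call:
carry_out(
  motion=[0,0,0,0,0,0,-0.5,0,0,0,0,0,0,-0.5,0,-0.01,0,0,0,0,-0.5,0,-0.02,0,0,0,0,-0.5,0,-0.02,0,0,0,0,-0.5],
)

```text
t: 27.75
tool_pos: [0.4332, 0.2386, 0.101]
orientation: [-1.245, 1.148, -1.148]
force: [0.8, 0.7, -1.2]
opening: 0.0336
```

```bash
python3 g.py .5 -.15 .15 .083 10 -.5;python3 -c "
from plant import imaging; import cv2
cv2.imwrite('pics/w22.png',imaging.read_camera('wrist'))"
```

```text
27.75 [0.4332 0.2386 0.101 ] 0.0336 (array([392.7, -49.4,  34.8]), array([-0.08, -0.06, -0.07]))
[ 0.039, -0.005, 0.003, 0, 0, 0, -0.5, 0.039, -0.005, 0.003, 0, 0, 0, -0.5, 0.039, -0.005, 0.003, 0, 0, 0, -0.5, 0.039, -0.005, 0.003, 0, 0, 0, -0.5, 0.039, -0.005, 0.003, 0, 0, 0, -0.5 ]
[ 0.039, -0.005, 0.003, 0, 0, 0, -0.5, 0.039, -0.005, 0.003, 0, 0, 0, -0.5, 0.039, -0.005, 0.003, 0, 0, 0, -0.5, 0.039, -0.005, 0.003, 0, 0, 0, -0.5, 0.039, -0.005, 0.003, 0, 0, 0, -0.5 ]
```

View pics/w22.png

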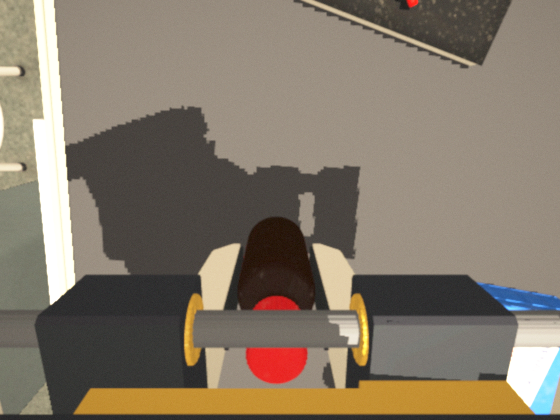

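```bash
python3 g.py .633 -.158 .162 .083 15 -.5
```

```text
27.8 [0.4353 0.2395 0.105 ] 0.0335 (array([412.2, -57.2, 164.7]), array([-0.36, -0.05, -0.16]))
[ 0.027, -0.004, 0.011, 0, 0, 0, -0.5, 0.027, -0.004, 0.011, 0, 0, 0, -0.5, 0.027, -0.004, 0.011, 0, 0, 0, -0.5, 0.027, -0.004, 0.011, 0, 0, 0, -0.5, 0.027, -0.004, 0.011, 0, 0, 0, -0.5 ]
[ 0.027, -0.004, 0.011, 0, 0, 0, -0.5, 0.027, -0.004, 0.011, 0, 0, 0, -0.5, 0.027, -0.004, 0.011, 0, 0, 0, -0.5, 0.027, -0.004, 0.011, 0, 0, 0, -0.5, 0.027, -0.004, 0.011, 0, 0, 0, -0.5 ]
[ 0.027, -0.004, 0.011, 0, 0, 0, -0.5, 0.027, -0.004, 0.011, 0, 0, 0, -0.5, 0.027, -0.004, 0.011, 0, 0, 0, -0.5, 0.027, -0.004, 0.011, 0, 0, 0, -0.5, 0.027, -0.004, 0.011, 0, 0, 0, -0.5 ]
```

Call:
carry_out(
  motion=[0.015,-0.015,0.006,0,0,0,-0.5,0.027,-0.016,0.011,0,0,0,-0.5,0.03,-0.014,0.011,0,0,0,-0.5,0.03,-0.008,0.011,0,0,0,-0.5,0.03,-0.003,0.011,0,0,0,-0.5],
)

```text
t: 28.3
tool_pos: [0.4975, 0.1116, 0.1661]
orientation: [-1.238, 1.137, -1.145]
force: [0.7, -0.3, -1.2]
opening: 0.0338
```

Call:
carry_out(
  motion=[0.03,0,0.011,0,0,0,-0.5,0.03,0,0.011,0,0,0,-0.5,0.03,0,0.011,0,0,0,-0.5,0.03,0,0.011,0,0,0,-0.5,0.03,0,0.012,0,0,0,-0.5],
)

```text
t: 28.8
tool_pos: [0.5703, -0.0392, 0.1692]
orientation: [-1.234, 1.132, -1.148]
force: [0.5, 1.0, -0.8]
opening: 0.0338
```

```bash
python3 g.py .6344 -.1615 .155 .083 5 -.5
```

```text
28.8 [ 0.5703 -0.0392  0.1692] 0.0338 (array([127.6,  14.7,  52.6]), array([-1.03,  0.37, -0.23]))
[ 0.026, 0.003, 0.011, -0.2, 0.1, 0, -0.5, 0.026, 0.003, 0.011, -0.2, 0.1, 0, -0.5, 0.025, 0.003, 0.011, -0.2, 0.1, 0, -0.5, 0.025, 0.003, 0.011, -0.2, 0.1, 0, -0.5, 0.025, 0.003, 0.011, -0.2, 0.1, 0, -0.5 ]
```

Call:
carry_out(
  motion=[0.028,0,0.012,-0.3,0.1,0,-0.5,0.028,0,0.012,-0.3,0,0,-0.5,0.028,0.002,0.012,-0.3,0,0,-0.5,0.024,0.005,0.01,0,0,0,-0.5,0.01,0.005,0.004,0,0,0,-0.5],
)

```text
t: 29.3
tool_pos: [0.634, -0.1606, 0.1584]
orientation: [-1.242, 1.144, -1.147]
force: [-0.7, -0.1, -0.2]
opening: 0.0337
```

```bash
python3 g.py .6344 -.1615 .1 .083 5 -.5;python3 -c "
from plant import imaging; import cv2
cv2.imwrite('pics/w23.png',imaging.read_camera('wrist'))";python3 g.py .6344 -.1615 .1 .083 5 -.5
```

```text
29.3 [ 0.634  -0.1606  0.1584] 0.0337 (array([ 1. , 58.4, -0. ]), array([-0.31,  0.1 , -0.12]))
[ 0, 0.012, 0, -0.1, 0, 0, -0.5, 0, 0.012, 0, -0.1, 0, 0, -0.5, 0, 0.012, 0, -0.1, 0, 0, -0.5, 0, 0.012, 0, -0.1, 0, 0, -0.5, 0, 0.012, 0, -0.1, 0, 0, -0.5 ]
29.35 [ 0.6337 -0.1611  0.1573] 0.0338 (array([ 0.6, 57.3,  0.5]), array([-0.24,  0.07, -0.13]))
[ 0, 0.011, 0, 0, 0, 0, -0.5, 0, 0.011, 0, 0, 0, 0, -0.5, 0, 0.011, 0, 0, 0, 0, -0.5, 0, 0.011, 0, 0, 0, 0, -0.5, 0, 0.011, 0, 0, 0, 0, -0.5 ]
```

View pics/w23.png

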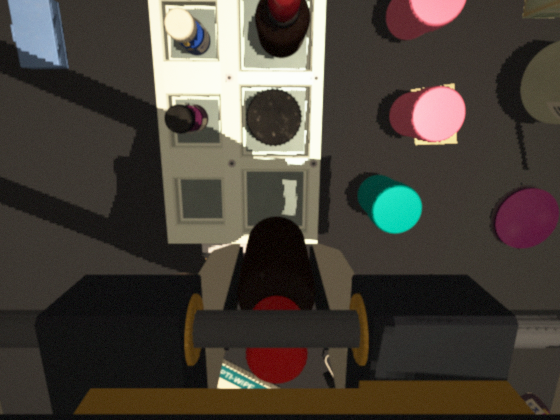

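Call:
carry_out(
  motion=[0,0.018,0,0,0,0,-0.5,0,0.028,0,0,0,0,-0.5,0,0.025,-0.001,0,0,0,-0.5,0,0.014,-0.001,0,0,0,-0.5,0,0.004,0,0,0,0,-0.5],
)

```text
t: 29.85
tool_pos: [0.6318, -0.1574, 0.0668]
orientation: [-1.241, 1.144, -1.146]
force: [-0.4, -0.1, -1.0]
opening: 0.0339
```

```bash
python3 g.py .6344 -.1615 .0575 .083 5 -.5
```

```text
29.85 [ 0.6318 -0.1574  0.0668] 0.0339 (array([4.3, 9.3, 2.2]), array([-0.33,  0.12, -0.19]))
[ 0.001, 0.002, 0, -0.1, 0, 0, -0.5, 0.001, 0.002, 0, -0.1, 0, 0, -0.5, 0.001, 0.002, 0, -0.1, 0, 0, -0.5, 0.001, 0.002, 0, -0.1, 0, 0, -0.5, 0.001, 0.002, 0, -0.1, 0, 0, -0.5 ]
```

Call:
carry_out(
  motion=[0.003,0.002,0.001,-0.2,0,0,-0.5,0.002,0.003,0,0,0,0,-0.5,0,0.004,0,0,0,0,-0.5,0,0.004,0,0,0,0,-0.5,0,0.003,0,0,0,0,-0.5],
)

```text
t: 30.35
tool_pos: [0.6361, -0.1625, 0.057]
orientation: [-1.243, 1.141, -1.148]
force: [-14.2, 4.0, 29.3]
opening: 0.034
```

```bash
python3 g.py .6344 -.1615 .0565 .083 5 -.5
```

```text
30.35 [ 0.6361 -0.1625  0.057 ] 0.034 (array([-1.1,  0.5, -1.6]), array([-0.41,  0.18, -0.06]))
[ 0, 0, 0, -0.1, 0, 0, -0.5, 0, 0, 0, -0.1, 0, 0, -0.5, 0, 0, 0, -0.1, 0, 0, -0.5, 0, 0, 0, -0.1, 0, 0, -0.5, 0, 0, 0, -0.1, 0, 0, -0.5 ]
```

Call:
carry_out(
  motion=[0,-0.002,0,0,0,0,-0.5,0,0,0,0,0,0,-0.2,0,0,0,0,0,0,0.1,0,0,0,0,0,0,0.15,0,-0.003,0,0,0,0,0.15],
)

```text
t: 30.85
tool_pos: [0.6375, -0.1632, 0.0642]
orientation: [-1.241, 1.138, -1.151]
force: [0.2, -0.9, -1.3]
opening: 0.0525
```

Call:
carry_out(
  motion=[0,-0.03,0,0,0,0,0.15,0,-0.045,0,0,0,0,0.15,0,-0.05,0,0,0,0,0.15,-0.01,-0.02,-0.03,0,0,0,0.15,-0.02,0,-0.04,0,0,0,0.15],
)

```text
t: 31.35
tool_pos: [0.5634, -0.1399, 0.2117]
orientation: [-1.242, 1.142, -1.149]
force: [-0.0, -0.3, 0.3]
opening: 0.0532
```

```bash
python3 - <<'E'
from plant import robot, imaging, models
from h import *
for cam in('wrist','scene','side'):
    cm=imaging.camera_model(cam); im=imaging.read_camera(cam); cv2.imwrite(f'pics/{cam}24.png',im)
    for n,p,ys in(('coverslip_box',(.441,-.047),[.05,.3]),('slide_box',(.613,.142),[-.15,.05])):
        for d in models.outline_of(cam,n)[:1]:
            r=fit(n,[(cm,d['pixels'].astype(np.float32))],*p,0,yaws=ys); print(cam,n,d['confidence'],np.round(d['pixel']),np.round(r.x,4),round(r.fun,3))
s=robot.read_state();print(s['t'],s['tool_pos'])
E
```

```text
wrist coverslip_box 0.74 [155.  72.] [ 0.4386 -0.0441  0.0987] 0.064
wrist slide_box 0.44 [356. 232.] [ 0.613  0.142 -0.15 ] 1.0
scene coverslip_box 0.67 [249. 234.] [ 0.4423 -0.0447  0.0769] 0.133
scene slide_box 0.87 [249. 174.] [ 0.6127  0.1429 -0.2109] 0.153
side coverslip_box 0.71 [348. 218.] [ 0.441  -0.0471  0.1957] 0.225
side slide_box 0.95 [241. 248.] [ 0.6103  0.1414 -0.1439] 0.087
31.8 [ 0.56243257 -0.13909537  0.20722045]
```

View pics/wrist24.png

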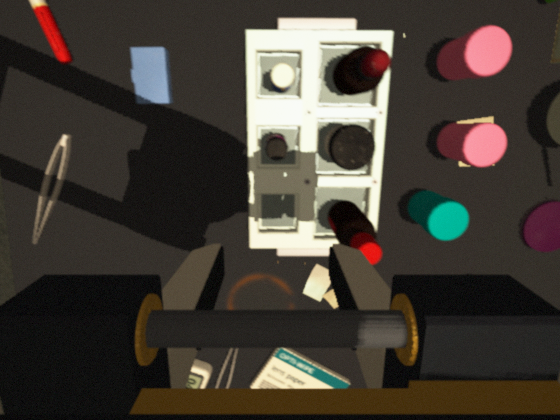

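View pics/side24.png

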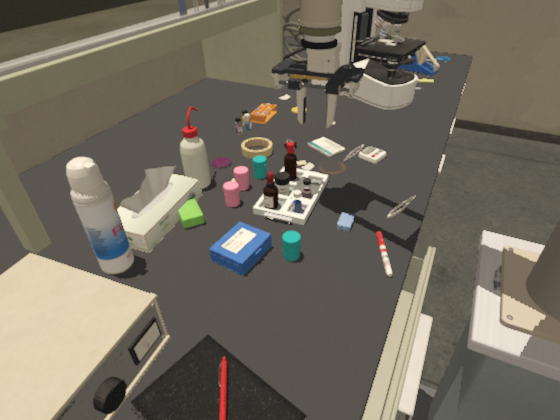

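```bash
python3 g.py .4397 -.045 .13 .1 5 .1
```

```text
31.8 [ 0.5624 -0.1391  0.2072] 0.0536 (array([-103.9,   77.6, -114.3]), array([-0.04, -0.83, -0.23]))
[ -0.021, 0.016, -0.023, 0, -0.2, 0, 0.1, -0.021, 0.015, -0.023, 0, -0.2, 0, 0.1, -0.021, 0.015, -0.023, 0, -0.2, 0, 0.1, -0.021, 0.015, -0.023, 0, -0.2, 0, 0.1, -0.021, 0.015, -0.023, 0, -0.2, 0, 0.1 ]
```

Call:
carry_out(
  motion=[-0.02,0.008,-0.022,0,-0.2,0,0.1,-0.024,0.015,-0.026,0,-0.2,0,0.1,-0.024,0.018,-0.026,0,-0.2,0,0.1,-0.023,0.018,-0.025,0,-0.2,0,0.1,-0.01,0.01,-0.01,0,0,0,0.1],
)

```text
t: 32.3
tool_pos: [0.4466, -0.0485, 0.1364]
orientation: [-1.249, 1.137, -1.136]
force: [0.9, 0.1, -0.8]
opening: 0.0511
```

```bash
python3 - <<'E'
from plant import robot, imaging, models
from h import *
cam='wrist';cm=imaging.camera_model(cam); im=imaging.read_camera(cam); cv2.imwrite(f'pics/{cam}25.png',im)
for n,p,ys in(('coverslip_box',(.44,-.045),[.05,.3]),('slide_box',(.613,.142),[-.15,.05])):
        for d in models.outline_of(cam,n)[:1]:
            r=fit(n,[(cm,d['pixels'].astype(np.float32))],*p,0,yaws=ys); print(cam,n,d['confidence'],np.round(d['pixel']),np.round(r.x,4),round(r.fun,3))
E
python3 g.py .4397 -.045 .06 .1 5 .1
```

```text
wrist coverslip_box 0.88 [271. 199.] [ 0.4393 -0.0456  0.0744] 0.121
32.45 [ 0.4486 -0.0497  0.1381] 0.0513 (array([-5.4, 78. , -8.8]), array([-0.27, -0.16, -0.11]))
[ -0.001, 0.016, -0.002, -0.1, 0, 0, 0.1, -0.001, 0.016, -0.002, -0.1, 0, 0, 0.1, -0.001, 0.016, -0.002, -0.1, 0, 0, 0.1, -0.001, 0.016, -0.002, -0.1, 0, 0, 0.1, -0.001, 0.016, -0.002, -0.1, 0, 0, 0.1 ]
```

View pics/wrist25.png

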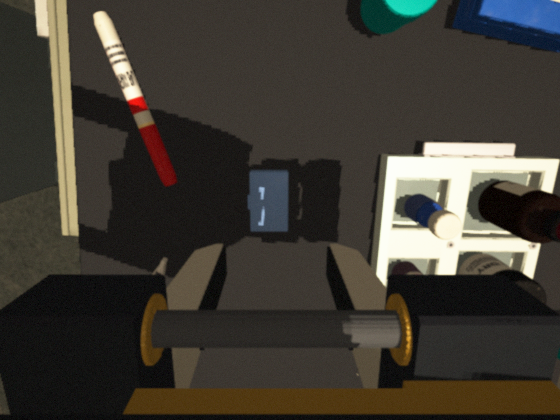

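Call:
carry_out(
  motion=[-0.004,0.006,-0.007,-0.2,0,0,0.1,-0.001,0.022,-0.003,0,0,0,0.1,0,0.03,0,0,0,0,0.1,0,0.022,0,0,0,0,0.1,0,0.006,0,0,0,0,0.1],
)

```text
t: 32.95
tool_pos: [0.4464, -0.0493, 0.0554]
orientation: [-1.245, 1.129, -1.146]
force: [0.2, -0.0, -0.4]
opening: 0.0514
```

```bash
python3 g.py .440 -.0455 .025 .09 4 .1;python3 -c "
from plant import imaging; import cv2
cv2.imwrite('pics/w26.png',imaging.read_camera('wrist'))";python3 g.py .44 -.0455 .025 .09 4 .1
```

```text
32.95 [ 0.4464 -0.0493  0.0554] 0.0514 (array([-4.5, 30.3, -6.4]), array([-0.69,  0.27,  0.15]))
[ -0.001, 0.008, -0.002, -0.2, 0.1, 0, 0.1, -0.001, 0.008, -0.002, -0.2, 0.1, 0, 0.1, -0.001, 0.008, -0.002, -0.2, 0.1, 0, 0.1, -0.001, 0.008, -0.002, -0.2, 0.1, 0, 0.1, 0, 0, 0, 0, 0, 0, 0.1 ]
33.0 [ 0.4465 -0.0493  0.0555] 0.051 (array([-4.5, 30.4, -6.4]), array([-0.69,  0.27,  0.15]))
[ -0.001, 0.008, -0.002, -0.2, 0.1, 0, 0.1, -0.001, 0.008, -0.002, -0.2, 0.1, 0, 0.1, -0.001, 0.008, -0.002, -0.2, 0.1, 0, 0.1, -0.001, 0.008, -0.002, -0.2, 0.1, 0, 0.1, 0, 0, 0, 0, 0, 0, 0.1 ]
```

View pics/w26.png

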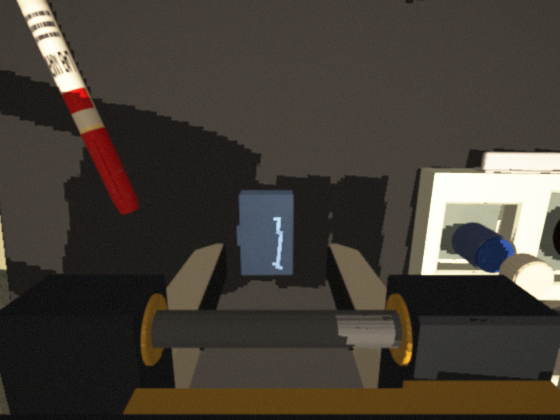

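Call:
carry_out(
  motion=[-0.004,0.002,-0.006,-0.5,0.2,0.1,0.1,-0.001,0.006,-0.002,-0.2,0,0,0.1,0,0.009,0,0,0,0,0.1,0,0.008,0,0,0,0,0.1,0,0.002,0,0,0,0,0.1],
)

```text
t: 33.5
tool_pos: [0.4411, -0.046, 0.0306]
orientation: [-1.249, 1.138, -1.147]
force: [-0.3, -1.0, 0.7]
opening: 0.0515
```

```bash
python3 g.py .440 -.0455 .024 .09 4 .1;python3 -c "
from plant import imaging; import cv2
cv2.imwrite('pics/w27.png',imaging.read_camera('wrist'))"
```

```text
33.5 [ 0.4411 -0.046   0.0306] 0.0515 (array([-0.6,  6.6, -1.1]), array([-0.27,  0.01,  0.15]))
[ 0, 0.002, 0, -0.1, 0, 0, 0.1, 0, 0.002, 0, -0.1, 0, 0, 0.1, 0, 0.002, 0, -0.1, 0, 0, 0.1, 0, 0.002, 0, -0.1, 0, 0, 0.1, 0, 0, 0, 0, 0, 0, 0.1 ]
```

View pics/w27.png

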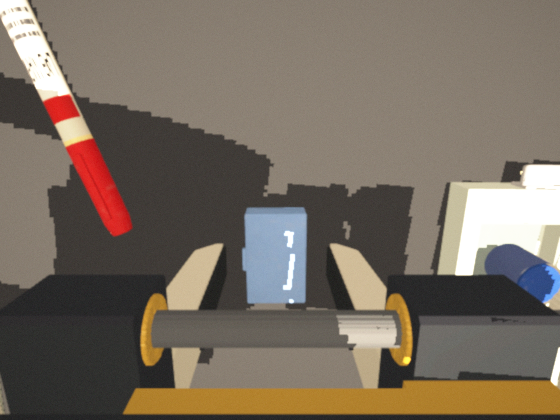

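Call:
carry_out(
  motion=[0,0.003,-0.001,-0.2,0,0.1,0.1,0,0.004,0,0,0,0,0.1,0,0.002,0,0,0,0,-0.1,0,0,0,0,0,0,-0.3,0,0,0,0,0,0,-0.45],
  squeeze=12,
)

```text
t: 34.05
tool_pos: [0.4404, -0.0462, 0.0212]
orientation: [-1.25, 1.141, -1.144]
force: [-0.1, -0.2, -0.2]
opening: 0.0316
```

Call:
carry_out(
  motion=[0,0,0,0,0,0,-0.5,0,0,0,0,0,0,-0.5,0,-0.004,0,0,0,0,-0.5,0,-0.008,0,0,0,0,-0.5,0,-0.012,0,0,0,0,-0.5],
)

```text
t: 34.55
tool_pos: [0.4391, -0.0459, 0.0455]
orientation: [-1.252, 1.144, -1.142]
force: [-0.2, 0.6, -0.2]
opening: 0.0306
```

```bash
python3 g.py .612 .142 .12 -.145 10 -.5;python3 -c "
from plant import imaging; import cv2
cv2.imwrite('pics/w28.png',imaging.read_camera('wrist'))"
```

```text
34.55 [ 0.4391 -0.0459  0.0455] 0.0306 (array([-171.6,  -74.8,  189. ]), array([9.000e-02, 1.347e+01, 1.000e-02]))
[ -0.017, -0.007, 0.019, 0, 1.3, 0, -0.5, -0.018, -0.007, 0.018, 0, 1.3, 0, -0.5, -0.018, -0.007, 0.018, 0, 1.3, 0, -0.5, -0.018, -0.007, 0.018, 0, 1.3, 0, -0.5, -0.019, -0.007, 0.017, 0, 1.3, 0, -0.5 ]
[ -0.019, -0.007, 0.017, 0, 1.3, 0, -0.5, -0.02, -0.007, 0.016, 0, 1.3, 0, -0.5, -0.02, -0.007, 0.016, 0, 1.3, 0, -0.5, -0.02, -0.007, 0.015, 0, 1.3, 0, -0.5, -0.021, -0.007, 0.015, 0, 1.3, 0, -0.5 ]
```

View pics/w28.png

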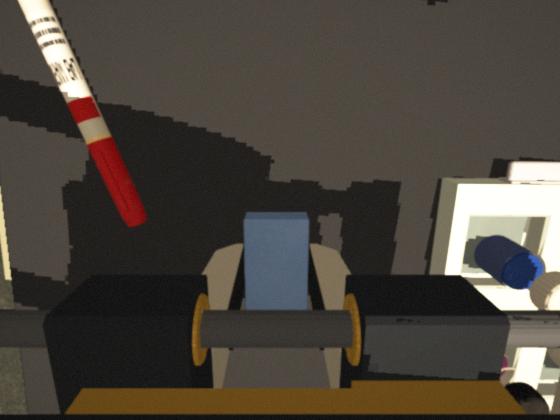

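Call:
carry_out(
  motion=[0,-0.025,0,0,0,0,-0.5,-0.008,-0.028,0.008,0,1,0,-0.5,-0.018,-0.018,0.018,0,1.4,0,-0.5,-0.02,-0.008,0.02,0,1.4,0,-0.5,-0.022,-0.002,0.021,0,1.4,0,-0.5],
)

```text
t: 35.1
tool_pos: [0.5061, 0.0249, 0.1373]
orientation: [-1.201, 1.209, -1.22]
force: [0.1, -0.4, 0.7]
opening: 0.0307
```

```bash
python3 g.py .612 .142 .12 -.145 6 -.5
```

```text
35.1 [0.5061 0.0249 0.1373] 0.0307 (array([-117.9,   17.9,  104.8]), array([-0.45,  7.85,  0.08]))
[ -0.02, 0.003, 0.017, -0.1, 1.3, 0, -0.5, -0.02, 0.003, 0.017, -0.1, 1.3, 0, -0.5, -0.02, 0.003, 0.017, -0.1, 1.3, 0, -0.5, -0.021, 0.003, 0.016, -0.1, 1.3, 0, -0.5, -0.021, 0.003, 0.016, -0.1, 1.3, 0, -0.5 ]
[ -0.022, 0.003, 0.015, -0.1, 1.3, 0, -0.5, 0, 0, 0, 0, 0, 0, -0.5, 0, 0, 0, 0, 0, 0, -0.5, 0, 0, 0, 0, 0, 0, -0.5, 0, 0, 0, 0, 0, 0, -0.5 ]
```

Call:
carry_out(
  motion=[-0.021,0,0.02,-0.1,1.5,0,-0.5,-0.022,0,0.021,-0.1,1.5,0,-0.5,-0.023,0,0.02,-0.1,1.5,0,-0.5,-0.023,0,0.019,-0.1,1.5,0,-0.5,-0.015,0.002,0.012,-0.1,1.5,0,-0.5],
)

```text
t: 35.6
tool_pos: [0.6112, 0.1292, 0.1431]
orientation: [-1.131, 1.307, -1.318]
force: [0.5, 0.0, 0.0]
opening: 0.0304
```

```bash
python3 g.py .612 .142 .09 -.145 5 -.5; python3 - <<'E'
from plant import robot, imaging, models
from h import *
for cam in('wrist','scene','side'):
    cm=imaging.camera_model(cam); im=imaging.read_camera(cam); cv2.imwrite(f'pics/{cam}29.png',im)
    for n,p,ys in(('slide_box',(.613,.142),[-.15,.05]),):
        for d in models.outline_of(cam,n)[:1]:
            r=fit(n,[(cm,d['pixels'].astype(np.float32))],*p,0,yaws=ys); print(cam,n,d['confidence'],np.round(d['pixel']),np.round(r.x,4),round(r.fun,3))
E
python3 g.py .612 .142 .09 -.145 5 -.5
```

```text
35.6 [0.6112 0.1292 0.1431] 0.0304 (array([-12.7,  53. ,  -1.5]), array([-0.51,  0.07, -0.04]))
[ -0.003, 0.011, 0, -0.1, 0, 0, -0.5, -0.003, 0.011, 0, -0.1, 0, 0, -0.5, -0.003, 0.011, 0, -0.1, 0, 0, -0.5, -0.003, 0.011, 0, -0.1, 0, 0, -0.5, -0.003, 0.011, 0, -0.1, 0, 0, -0.5 ]
wrist slide_box 0.63 [270. 172.] [ 0.6079  0.145  -0.0911] 0.427
scene slide_box 0.73 [250. 173.] [ 0.611   0.1432 -0.238 ] 0.163
side slide_box 0.82 [242. 249.] [ 0.6135  0.1414 -0.0944] 0.094
35.9 [0.609  0.1268 0.1419] 0.0308 (array([-15.5,  51.9,   0.4]), array([-0.39,  0.1 ,  0.03]))
[ -0.003, 0.01, 0, -0.1, 0, 0, -0.5, -0.003, 0.01, 0, -0.1, 0, 0, -0.5, -0.003, 0.01, 0, -0.1, 0, 0, -0.5, -0.003, 0.01, 0, -0.1, 0, 0, -0.5, -0.003, 0.01, 0, -0.1, 0, 0, -0.5 ]
```

View pics/wrist29.png

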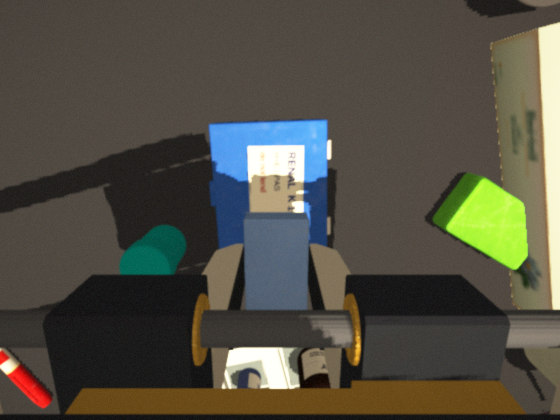

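```bash
python3 - <<'E'
from plant import robot, imaging
from h import *
cm=imaging.camera_model('wrist'); im=imaging.read_camera('wrist')
cv2.imwrite('pics/lid.png',cv2.resize(im[100:260,190:350],None,fx=3.7,fy=3.7,interpolation=2))
s=robot.read_state(); print(s['tool_pos'])
E
```

```text
[0.60901576 0.12674074 0.14198358]
```

View pics/lid.png

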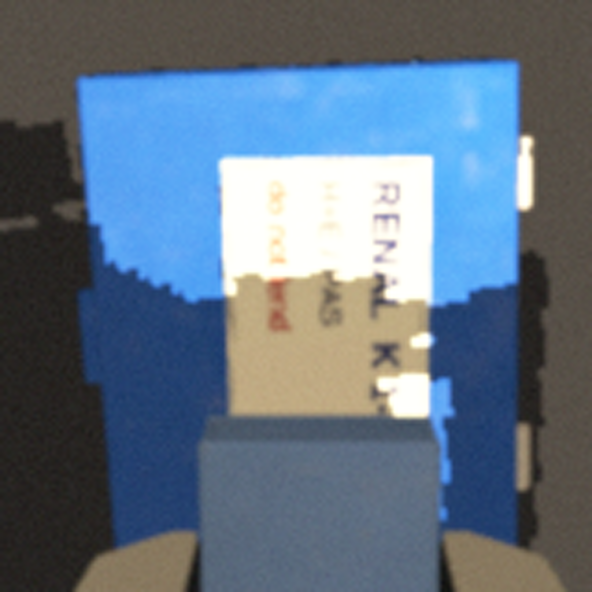

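```bash
python3 - <<'E'
from plant import robot, imaging
from h import *
cm=imaging.camera_model('wrist')
P=onplane(cm,[[211.1,120.8],[330.3,116.5],[220.5,247],[329.7,246]],.036)[:,:2]; print(np.round(P,4))
e=P[1]-P[0]; print('width',np.linalg.norm(e),'yaw',np.arctan2(e[1],e[0]))
for a,b in((0,2),(1,3)):
    e2=P[a]-P[b]; print('side yaw',np.arctan2(-e2[0],e2[1]))
y=np.arctan2(e[1],e[0]); print('centre',(P[0]+P[1])/2-.052*np.array([-np.sin(y),np.cos(y)]))
E
```

```text
[[0.5737 0.1996]
 [0.6572 0.1905]
 [0.5626 0.1051]
 [0.6467 0.0935]]
width 0.08404019641541385 yaw -0.10939274664557715
side yaw -0.11646041701065857
side yaw -0.10804530432685051
centre [0.60979697 0.1433722 ]
```

```bash
python3 g.py .611 .1425 .075 -.115 5 -.5
```

```text
35.95 [0.609  0.1267 0.142 ] 0.0306 (array([-15.9,  67. ,  -0.8]), array([-0.4 , -1.65,  0.03]))
[ -0.003, 0.013, 0, -0.1, -0.3, 0, -0.5, -0.003, 0.013, 0, -0.1, -0.3, 0, -0.5, -0.003, 0.013, 0, -0.1, -0.3, 0, -0.5, -0.003, 0.013, 0, -0.1, -0.3, 0, -0.5, -0.003, 0.013, 0, -0.1, -0.3, 0, -0.5 ]
```

Call:
carry_out(
  motion=[-0.008,0.01,0,-0.3,-1,0,-0.5,-0.008,0.018,0,-0.1,-0.6,0,-0.5,-0.001,0.02,-0.001,0,0,0,-0.5,0,0.014,-0.001,0,0,0,-0.5,0,0.005,0,0,0,0,-0.5],
)

```text
t: 36.45
tool_pos: [0.6084, 0.1443, 0.0702]
orientation: [-1.154, 1.293, -1.292]
force: [-0.6, 0.1, -0.5]
opening: 0.0308
```

```bash
python3 g.py .611 .1425 .062 -.115 5 -.5
```

```text
36.45 [0.6084 0.1443 0.0702] 0.0308 (array([1.5, 8.2, 2.8]), array([0.01, 0.08, 0.01]))
[ 0, 0.002, 0.001, 0, 0, 0, -0.5, 0, 0.002, 0.001, 0, 0, 0, -0.5, 0, 0.002, 0.001, 0, 0, 0, -0.5, 0, 0.002, 0.001, 0, 0, 0, -0.5, 0, 0.002, 0.001, 0, 0, 0, -0.5 ]
```

Call:
carry_out(
  motion=[0.001,0.003,0.002,0,0,0,-0.5,0,0.003,0.001,0,0,0,-0.5,0,0.003,0,0,0,0,-0.5,0,0.002,0,0,0,0,-0.5,0,0.001,0,0,0,0,-0.5],
)

```text
t: 36.95
tool_pos: [0.6116, 0.1427, 0.057]
orientation: [-1.154, 1.293, -1.292]
force: [0.9, 0.4, 0.4]
opening: 0.031
```

Call:
carry_out(
  motion=[0,0.002,0,0,0,0,-0.5,0,0.002,0,0,0,0,-0.5,0,0.001,0,0,0,0,-0.5,0,0,0,0,0,0,-0.5,0,0,0,0,0,0,-0.5],
)

```text
t: 37.45
tool_pos: [0.6132, 0.143, 0.0574]
orientation: [-1.151, 1.29, -1.293]
force: [0.2, 1.5, -0.9]
opening: 0.0309
```

```bash
python3 g.py .611 .1425 .058 -.115 5 -.5
```

```text
37.45 [0.6132 0.143  0.0574] 0.0309 (array([ 0.8, -0.6, -2.2]), array([-0.16,  0.08, -0.04]))
[ 0, 0, 0, 0, 0, 0, -0.5, 0, 0, 0, 0, 0, 0, -0.5, 0, 0, 0, 0, 0, 0, -0.5, 0, 0, 0, 0, 0, 0, -0.5, 0, 0, 0, 0, 0, 0, -0.5 ]
```

Call:
carry_out(
  motion=[0,0.003,-0.003,-0.2,0,0,-0.5,0,0.003,-0.001,0,0,0,-0.5,0,0.002,0,0,0,0,-0.5,0,0.001,0,0,0,0,-0.5,0,0.001,0,0,0,0,-0.5],
)

```text
t: 37.95
tool_pos: [0.6124, 0.1434, 0.0551]
orientation: [-1.148, 1.288, -1.294]
force: [-3.9, -1.1, 8.9]
opening: 0.0308
```

```bash
python3 g.py .611 .1425 .058 -.115 5 -.5; python3 - <<'E'
from plant import robot, imaging
from h import *
print(robot.read_state()['force'])
a=imaging.read_camera('side')[205:285,195:300]; b=imaging.read_camera('wrist')[100:340,150:465]
cv2.imwrite('pics/ov5.png',np.hstack([cv2.resize(a,(420,320),interpolation=2),cv2.resize(b,(378,320))]))
E
```

```text
37.95 [0.6124 0.1434 0.0551] 0.0308 (array([ 1.1, -2.9, -1.2]), array([-0.34,  0.09, -0.09]))
[ 0, -0.001, 0, -0.1, 0, 0, -0.5, 0, -0.001, 0, -0.1, 0, 0, -0.5, 0, -0.001, 0, -0.1, 0, 0, -0.5, 0, -0.001, 0, -0.1, 0, 0, -0.5, 0, -0.001, 0, -0.1, 0, 0, -0.5 ]
[-3.91944506 -1.05412208  8.94842497]
```

View pics/ov5.png

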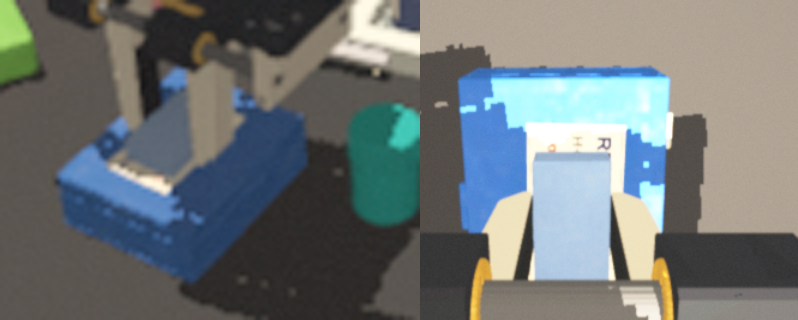

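Call:
carry_out(
  motion=[0,-0.001,0,0,0,0,-0.5,0,0,0,0,0,0,-0.1,0,0,0,0,0,0,0.15,0,0,0,0,0,0,0.15,0,-0.005,0,0,0,0,0.15],
)

```text
t: 38.55
tool_pos: [0.6112, 0.1433, 0.0597]
orientation: [-1.15, 1.29, -1.293]
force: [-0.6, -0.7, 0.1]
opening: 0.0528
```

Call:
carry_out(
  motion=[0,-0.02,0,0,0,0,0.15,0,-0.04,0,0,0,0,0.15,0,-0.05,0,0,0,0,0.15,0.02,-0.05,-0.02,0,0,0,0.15,0.03,-0.02,-0.02,0,0,0,0.15],
)

```text
t: 39.05
tool_pos: [0.5654, 0.1013, 0.2348]
orientation: [-1.16, 1.294, -1.288]
force: [0.4, -1.0, 0.2]
opening: 0.0537
```

Call:
carry_out(
  motion=[0.04,0,-0.04,0,0,0,0.15,0.04,0,-0.04,0,0,0,0.15,0.02,0,-0.02,0,0,0,0.15,0.005,0,-0.005,0,0,0,0.15,0,0,0,0,0,0,0.15],
)

```text
t: 39.55
tool_pos: [0.4557, 0.0107, 0.2427]
orientation: [-1.148, 1.284, -1.297]
force: [0.2, 0.3, -0.6]
opening: 0.0536
```

```bash
python3 - <<'E'
from plant import robot, imaging, models
from h import *
for cam in('wrist','scene','side'):
    cm=imaging.camera_model(cam); im=imaging.read_camera(cam); cv2.imwrite(f'pics/{cam}40.png',im)
    print(robot.read_state()['tool_pos'])
    for n,p,z,ys in(('dropper_bottle',bpt(.028,.066)[:2],.006,None),('oil_bottle',bpt(.028,-.066)[:2],.006,None),('canister',bpt(.028,0)[:2],.006,None),('blue_vial',bpt(-.036,.066)[:2],.006,None),('purple_vial',bpt(-.036,0)[:2],.006,None),('coverslip_box',(.612,.1425),.036,[-.12])):
        for d in models.outline_of(cam,n):
            q=onplane(cm,d['pixel'],.03)[0][:2]
            if np.hypot(*(q-p))>.05: continue
            r=fit(n,[(cm,d['pixels'].astype(np.float32))],*p,z,yaws=ys)
            v=R.from_euler('z',-BL[2]).apply([r.x[0]-BL[0],r.x[1]-BL[1],0])*1000
            print(cam,n,round(d['confidence'],2),np.round(d['pixel']),np.round(v[:2],1),np.round(r.x,3),round(r.fun,2))
E
```

```text
[0.4561908  0.01102155 0.24267761]
wrist dropper_bottle 0.95 [447. 206.] [32.2 67.6] [ 0.627 -0.028] 0.12
wrist canister 0.86 [441. 256.] [26.1  5.4] [ 0.627 -0.09 ] 0.2
wrist blue_vial 0.77 [378. 220.] [-34.7  63.1] [ 0.561 -0.038] 0.13
wrist purple_vial 0.67 [383. 267.] [-39.   6.] [ 0.562 -0.095] 0.74
wrist coverslip_box 0.55 [434.  23.] [ 32.8 242.1] [ 0.614  0.146 -0.126] 0.08
[0.45615257 0.01164371 0.24158017]
scene dropper_bottle 0.9 [307. 186.] [37.6 69.6] [ 0.633 -0.026] 0.27
scene oil_bottle 0.76 [363. 202.] [ 37.  -68.5] [ 0.644 -0.163] 0.2
scene canister 0.78 [331. 200.] [27.9  3.4] [ 0.628 -0.092] 0.09
scene blue_vial 0.47 [289. 202.] [-30.1  64.4] [ 0.566 -0.036] 0.35
scene purple_vial 0.71 [308. 211.] [-37.5   2.6] [ 0.563 -0.099] 0.44
scene coverslip_box 0.54 [252. 166.] [ 33.4 241.3] [ 0.614  0.145 -0.25 ] 0.23
[0.45592073 0.01119045 0.24195901]
side dropper_bottle 0.69 [272. 192.] [32.5 65.3] [ 0.628 -0.03 ] 0.14
side canister 0.64 [286. 184.] [26.7  1.8] [ 0.627 -0.094] 0.22
side blue_vial 0.47 [297. 206.] [-34.   62.5] [ 0.562 -0.039] 0.26
side coverslip_box 0.62 [240. 236.] [ 32.  239.2] [ 0.613  0.143 -0.145] 0.14
```

View pics/wrist40.png

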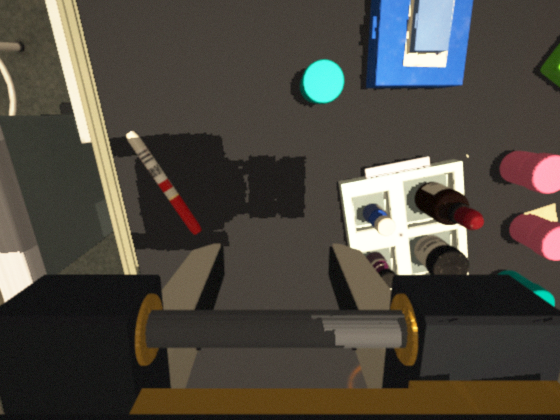

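View pics/scene40.png

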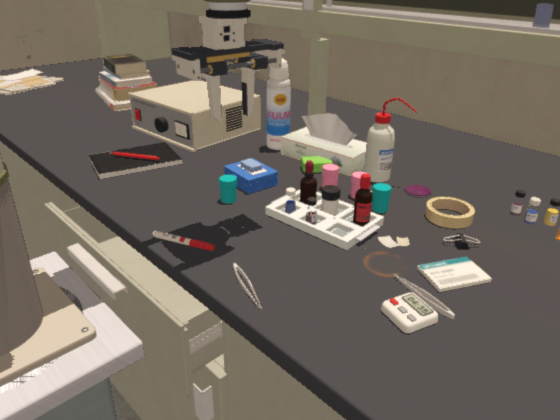

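View pics/side40.png

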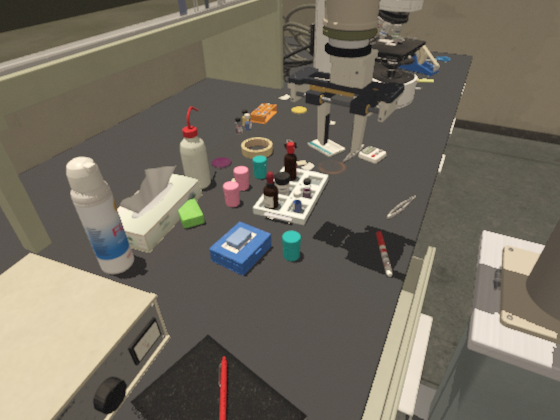

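```bash
python3 - <<'E'
from h import *
a=cv2.imread('pics/scene40.png')[150:245,230:390]; b=cv2.imread('pics/side40.png')[130:280,205:335]
cv2.imwrite('pics/z.png',np.hstack([cv2.resize(a,(448,266),interpolation=2)*1,cv2.resize(b,(230,266),interpolation=2)]))
cv2.imwrite('pics/z.png',np.hstack([cv2.resize(a,(480,285),interpolation=2),cv2.resize(b,(247,285),interpolation=2)]))
E
```

```text
(no output)
```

View pics/z.png

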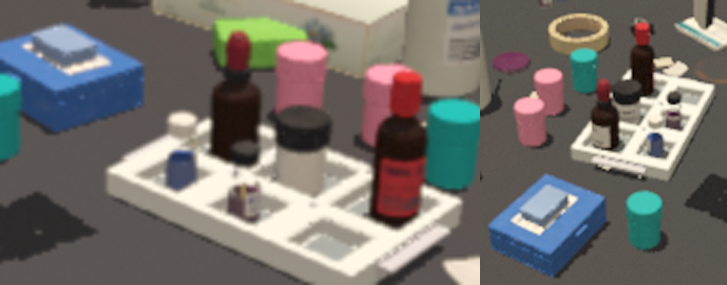

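All pieces stand upright in their pockets, and the cover-slip box lies square on the lid.

```bash
python3 -c "
from plant import robot
s=robot.read_state();print(s['t'],s['force']);print(robot.close_job())"
```

```text
40.6 [-0.11374982 -0.77195659 -0.47108859]
the job is handed in; nothing more can be done
None
```

I set out the whole kit and handed the job in at about 40.6 s of the 109 s; no verdict is reported. The slide box stands at the block's +y end.

- **Canister:** moved from the +y end pocket of the back row to the middle pocket.
- **Blue vial:** in the +y front pocket, directly in front of the dropper bottle.
- **Dropper bottle:** in the back-row end pocket nearest the slide box.
- **Oil bottle:** in the back-row end pocket at the other end.
- **Cover-slip box:** flat on the slide box's lid, released with contact.
- **Purple vial:** left in its pocket.

In the last pictures everything stands upright in its pocket. The fitted positions are mostly within about 6 mm of the pocket centres. The cover-slip box is about 3 mm off the lid centre and square to within about 2° in the wrist and side views.

**Checks that disagreed or fell short:**
- **Scene camera:** its fits put the dropper and oil bottles about 9 mm off centre in x. For the dropper, the other two cameras read about 4–5 mm.
- **Oil bottle:** no other camera gave a usable fit of it at the end. The gripper's position at release put it about 3 mm off centre.
- **Scene camera yaw:** its fit of the cover-slip box's yaw was also off, at -0.25 against about -0.13 elsewhere. It read the slide box with nearly the same bias.
- **Blue vial:** it touched the pocket floor about 7 mm lower, by the measured gripper height, than I expected from the grasp. I checked that it stood in its pocket only in the pictures.

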